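# Stand up drawtubes at the lamp bench and start it

### The arm

A 6-joint arm with a two-finger parallel gripper is mounted at the origin on the work surface. World frame = base frame: x ahead of the robot, y to its left, z up, the work surface at z = 0. Lengths are in m, angles in degrees, forces in N, time in s.
With the tool pointing down it reaches from about 0.425 to 1.125 m from the base axis. Payload 14.9 kg.
Tool frame: the origin (TCP) lies on the centre line of the jaws, within the pads' length; the fingertips stand 11 mm ahead of it and the grasp point (between the pads) lies 8 mm behind it; y points along the fingers, z is the direction in which the jaws open and shut, and the axes are right-handed (so a half turn about y gives the same grasp; the last joint's range is limited). The gripper opens to 91 mm and grips with 3 to 60 N. Pads are 32 mm wide; open, the fingers measure 118 mm over their backs; the gripper's body (76 mm by 178 mm) begins 60 mm behind the grasp point.
Start: joints at [68.91, 21.709, 99.362, -0, 58.929, -1.908], TCP at [0.23, 0.661, 0.192] pointing down, gripper open.
Joint ranges: [-158.91, 158.91], [-42.39, 125.64], [0.06, 152.35], [-60.88, 240.88], [17.5, 164.5], [-176.32, 176.32]. Speed limits (degrees/s): [108.29, 108.29, 136.94, 180, 180, 180].

### API

Orientations are given as a 3x3 rotation matrix whose columns are the frame's x, y, z axes.
In Python, from workcell import read_state, read_camera, camera_info, job_done gives the robot as it stands.
- The arm moves only by the tool servo_tool, never from a script. Its argument "deltas" is a list that holds one entry, the list of rows, each a list of 6 numbers: the shift along the world's x, y, z each as a share of 0.08 m, from -1 to 1, then the turn, a rotation vector about the world's x, y, z each as a share of 360 degrees, from -1 to 1. In form: [[[tx, ty, tz, ax, ay, az], ...]]. A call has 1 to 20 rows; each row is the pose to reach, as a shift and turn from the pose measured when the call began, turning the shorter way round; what a row does not reach only later rows make up. A row lasts 1/12 s, in which the tool goes at most 41.7 mm and 7.16 degrees, less where a joint would pass 70% of its speed; a pose out of reach is approached as far as the arm can. A call with a number of a shift or a turn outside -1 to 1 is refused whole. A call with a gripper value outside its range is refused whole. "jaw" is the opening, from -1 (shut) to 1 (fully open), set as the call begins (left out, the last holds). The fingers move at their own pace and stop on an object; "newtons" is the grip in N (left out, the last holds). Time passes only in rows, so rows that repeat a pose let the fingers close. It gives the time, the measured TCP pose, the force and the opening at its end, in the units of the state.
- read_state(): the state, without advancing time (a new reading comes with each control period).
- read_camera(name): name is "side" or "top"; returns the picture (400x640x3 uint8, blue, green, red); there is no depth.
- camera_info(name): a dict with "vertical_fov" (degrees; the focal length in pixels is half the picture's height over the tangent of half this angle, whatever the lens; pixels are square), "cx", "cy" (the principal point, pixels), "dist" ([k1, k2, p1, p2, k3] as OpenCV has them; the pictures are not rectified), "R" (3x3) and "t" (3): a world point X has camera coordinates R X + t. Camera axes: x right, y down, z forward; pixel columns grow to the right and rows downward; lengths in m; the calibration is good to about 2 mm. A picture is of the moment at which its call begins. camera_info takes no time and is no camera call.
- job_done(): hands the job in, once; it reports no verdict.
The state is a dict: "clock": time; "qpos": joint angles; "joint_velocities": joint speeds; "effort": joint torques, N m; "position": TCP position; "tcp_rot": TCP orientation; "force": force on the tool from outside, world axes, zero at the start; "torque": the same for the moment, N m; "gripper_width": finger opening in m.
Only numpy, scipy, OpenCV 4.12 (cv2) and the standard library are available. Lean on these libraries where they do the work, as an engineer would, in place of code of your own. Each camera call takes 0.05 s, during which the arm holds its last target. There are 200 camera calls.

### The job

Get the microscope lamp bench running: loosen the dimmer's lock ring, turn the barrel until its white line meets the red mark, and tighten the lock ring fully again. Stand every drawtube upright, red foot down and back against the fence, by butting its foot against the fence and raising its head, the foot staying down on the bench. Finally, with all that done, press the green start button fully down and let it come up; leave the other things on the bench where they are.

Things in the scene. Friction and masses are not known exactly. Their poses are not given: they have to be found in the camera images.
- tube_a_mid (a point): Centre of a drawtube (may be absent), orange band: black barrel 42 mm across, 120 mm long over all, 0.5 kg; 48 mm square flanges at both ends, the red one (25 mm long) the foot and heavy (balance point about 27 mm from the foot face), the aluminium one (30 mm) the head. Starts lying, centre 24 mm up, foot roughly towards the fence. Own x runs from foot to head: upright, x points up and the centre is 60 mm high.
- tube_a_foot (a point): Centre of that tube's red foot face, 60 mm from its centre; same axes (x towards the head).
- tube_b_mid (a point): Centre of a drawtube (may be absent), yellow band: black barrel 42 mm across, 120 mm long over all, 0.5 kg; 48 mm square flanges at both ends, the red one (25 mm long) the foot and heavy (balance point about 27 mm from the foot face), the aluminium one (30 mm) the head. Starts lying, centre 24 mm up, foot roughly towards the fence. Own x runs from foot to head: upright, x points up and the centre is 60 mm high.
- tube_b_foot (a point): Centre of that tube's red foot face, 60 mm from its centre; same axes (x towards the head).
- tube_c_mid (a point): Centre of a drawtube (may be absent), blue band: black barrel 42 mm across, 120 mm long over all, 0.5 kg; 48 mm square flanges at both ends, the red one (25 mm long) the foot and heavy (balance point about 27 mm from the foot face), the aluminium one (30 mm) the head. Starts lying, centre 24 mm up, foot roughly towards the fence. Own x runs from foot to head: upright, x points up and the centre is 60 mm high.
- tube_c_foot (a point): Centre of that tube's red foot face, 60 mm from its centre; same axes (x towards the head).
- stop (a point): Foot of the stop fence, middle of its length. The fence is the upright flat face, 60 mm high and 420 mm long, of a fixed aluminium lamp unit 90 mm deep; own x is level, into the fence, y along it, z up. A flat blue strip on the bench, 60 mm wide, 400 mm long, runs along its foot.
- lock_ring (a joint): Angle of the dimmer's lock ring about its upright axis, rad: 0 is fully tight (end stop), grows anticlockwise seen from above, loose from 0.5 on, end stop at 0.9. Stays where it is left (about 0.08 N m of friction).
- ear (a point): Point to pinch on the lock ring's yellow upright ear, 54 mm out from the dimmer's upright axis, 68 mm above the bench. The ear is 10 mm thick (own x, the tangent), 24 mm long radially (own y points straight out; radius 42 to 66 mm), top 80 mm above the bench. The round grey housing is 94 mm across.
- barrel (a joint): Angle of the dimmer barrel about the same axis, rad: 0 when the white line on its grip lines up with the red mark on the grey housing; grows anticlockwise seen from above; free to turn from -1.4 to 1.0. Stays where it is left (about 0.05 N m of friction).
- bar (a point): Point to grip on the barrel's black bar grip, on the dimmer's axis, 93 mm above the bench. The bar is 44 mm long (own x), 12 mm thick (own y), 62 to 105 mm above the bench; the end with the white line is the -x end.
- start (a joint): Travel of the green start button, m: 0 up, 0.006 fully down; a spring returns it; about 5 N to push fully down.
- start_top (a point): Middle of the top of the green push button (32 mm across), which is pressed straight down; it sits on a fixed white box 90 x 90 x 40 mm.
- objective: bystander: standing steel objective, 32 mm across, 44 mm high; origin at the centre of its underside.
- eyepiece: bystander: standing black eyepiece, 34 mm across, 50 mm high; origin at the centre of its underside.
Mind the look-alikes: they are no part of the job. What is shaped like the part that bears tube_a_mid but purple is not meant.

How it is judged (in metres and radians):
On the way, in this order (a step that is already met when the one before it is completed fails the run):
1. the lock ring is loosened (value of joint lock_ring above 0.5 rad), for 0.2 s.
2. the barrel's line is at the mark (value of joint barrel between -0.1 and 0.1 rad), for 0.2 s.
3. the lock ring is tight again, the barrel still at the mark (all of step 2 and value of joint lock_ring below 0.1 rad), for 0.2 s.
4. the start button is fully down while all tubes stand at the fence and the ring is tight (all of step 3 and angle between each of tube_a_foot, tube_b_foot, tube_c_foot's own x axis and vertical below 0.08 rad and x of tube_a_foot in the frame of stop between -0.036 and -0.014 m and y of tube_a_foot in the frame of stop between -0.2 and 0.2 m and height (world z) of each of tube_a_foot, tube_b_foot, tube_c_foot below 0.006 m and x of tube_b_foot in the frame of stop between -0.036 and -0.014 m and y of tube_b_foot in the frame of stop between -0.2 and 0.2 m and x of tube_c_foot in the frame of stop between -0.036 and -0.014 m and y of tube_c_foot in the frame of stop between -0.2 and 0.2 m and value of joint start above 0.005 m), for 0.05 s.
5. the start button is up again (value of joint start below 0.0015 m), for 0.1 s.
At the end, for the whole second after the job is handed in: Every tube present stands upright (0.08 rad) on its red foot, foot centre 14 to 36 mm before the fence (24 is touching), within 200 mm of its middle; barrel within 0.1 rad of the mark, lock ring within 0.1 rad of tight, button up (all of step 3 and angle between each of tube_a_foot, tube_b_foot, tube_c_foot's own x axis and vertical below 0.08 rad and x of tube_a_foot in the frame of stop between -0.036 and -0.014 m and y of tube_a_foot in the frame of stop between -0.2 and 0.2 m and height (world z) of each of tube_a_foot, tube_b_foot, tube_c_foot below 0.006 m and x of tube_b_foot in the frame of stop between -0.036 and -0.014 m and y of tube_b_foot in the frame of stop between -0.2 and 0.2 m and x of tube_c_foot in the frame of stop between -0.036 and -0.014 m and y of tube_c_foot in the frame of stop between -0.2 and 0.2 m and value of joint start below 0.0015 m).
It fails at once if a drawtube's foot is lifted off the bench (foot centre above 60 mm) (height (world z) of any of tube_a_foot, tube_b_foot, tube_c_foot above 0.06 m).
It fails at once if a drawtube is being raised away from the fence (half-way up with its foot centre over 90 mm in front of it) ((angle between tube_a_foot's own x axis and vertical between 0.5 and 1.1 rad and x of tube_a_foot in the frame of stop below -0.09 m) or (angle between tube_b_foot's own x axis and vertical between 0.5 and 1.1 rad and x of tube_b_foot in the frame of stop below -0.09 m) or (angle between tube_c_foot's own x axis and vertical between 0.5 and 1.1 rad and x of tube_c_foot in the frame of stop below -0.09 m)).
It fails at once if a bystander is moved by more than 40 mm (distance of any of objective, eyepiece from where it was at the start of the episode above 0.04 m).
Of tube_a, tube_b, tube_c only 2 to 3 are there at a start; the rules pass over those that are not, and their reading is None.
At some moment in a run one of tube_a, tube_b, tube_c may be knocked a few centimetres aside while the robot is not near it.
Once in a run the grip may slacken for a moment while it holds something.
It also fails if it takes over 200 s, if anything falls off the work surface, if the arm or the gripper's body presses on something with over 40 N, if the wrist force passes 120 N, or if a joint passes its speed limit or range.

## Working session

There is one attempt and no reset: what is moved stays moved. The work goes in short steps, Python scripts to look and compute and a tool call to move; the robot and the scene stay as the last step left them, time stands still between calls to the robot, and variables do not carry over. Pictures are saved under pics/ and viewed, about 12 in all and at most 16, crops included, and the job is handed in when it is done.

Besides the shell and the picture viewer there is one more tool, called as a command line: name --argument value ..., lists and objects as JSON in quotes. servo_tool: Moves the arm, as the interface text tells. Its arguments: {"type":"object","properties":{"deltas":{"type":"array","items":{"type":"array","items":{"type":"array","items":{"type":"number","minimum":-1,"maximum":1}}}},"jaw":{"type":"number"},"newtons":{"type":"number"}},"required":["deltas"]}

```bash
mkdir -p pics
cat > h.py <<'E'
import numpy as np, cv2
from workcell import *
def K(n):
    c=camera_info(n); f=200/np.tan(np.radians(c['vertical_fov'])/2)
    return np.array([[f,0,c['cx']],[0,f,c['cy']],[0,0,1.]]),np.array(c['dist'],float),np.array(c['R']),np.array(c['t'])
def w(n,u,v,z):
    k,d,R,t=K(n); p=cv2.undistortPoints(np.array([[[u,v]]],float),k,d)[0,0]
    r=R.T@np.array([p[0],p[1],1]); o=-R.T@t
    return o+r*(z-o[2])/r[2]
def px(n,X):
    k,d,R,t=K(n); return cv2.projectPoints(np.array([X],float),cv2.Rodrigues(R)[0],t,k,d)[0][0,0]
def snap(n,name,box=None,s=1):
    im=read_camera(n)
    if box: im=im[box[1]:box[3],box[0]:box[2]]
    im=cv2.resize(im,None,fx=s,fy=s,interpolation=cv2.INTER_CUBIC); cv2.imwrite('pics/'+name,im)
E
python3 - <<'E'
from h import *
snap('top','t0.png',None,1.25);snap('side','s0.png',None,1.25)
for n in('top','side'):
    k,d,R,t=K(n);print(n,k[0,0],d,(-R.T@t).round(3),R.round(3).tolist())
s=read_state();print(s['clock'],np.array(s['tcp_rot']).round(3).tolist())
E
```

```text
top 393.6881082768769 [-0.01046716  0.          0.          0.          0.        ] [ 0.297 -0.012  1.299] [[-0.0, -1.0, 0.023], [-0.986, -0.004, -0.164], [0.164, -0.023, -0.986]]
side 513.5006812405542 [-0.00305674  0.          0.          0.          0.        ] [-0.22  -0.877  0.739] [[0.768, -0.64, 0.017], [-0.312, -0.398, -0.863], [0.559, 0.658, -0.505]]
0.1 [[0.944, -0.0, 0.329], [-0.329, -0.001, 0.944], [-0.0, -1.0, -0.001]]
```

View pics/t0.png

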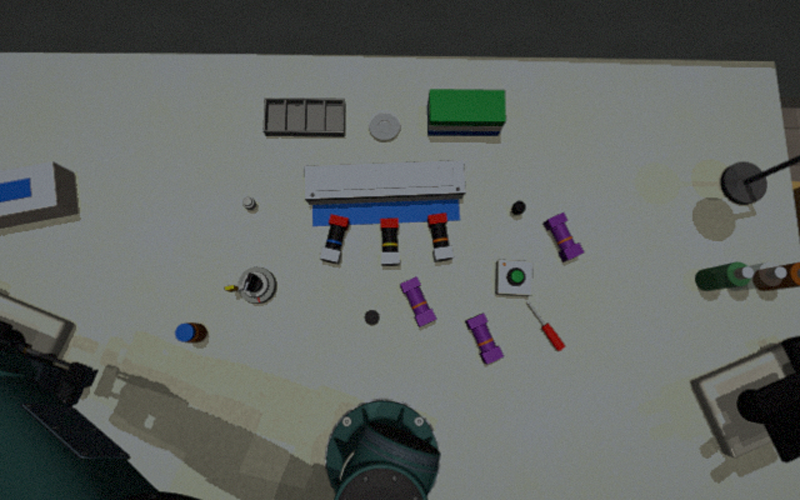

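View pics/s0.png

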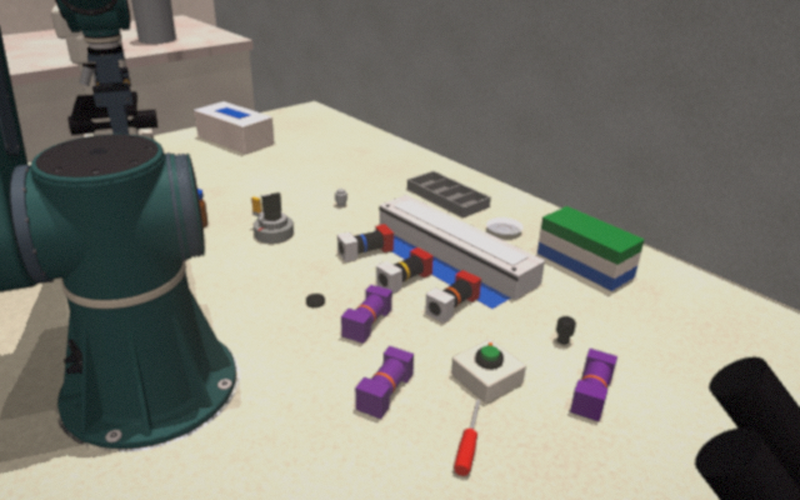

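Three tubes (blue, yellow, orange from left to right) lie with their feet near the fence. The dimmer is at about (257,285) in the 1.25x top view, with its ear to the left at (231,288). The button is at about (516,277). Next I'll take enlarged crops.

Run:
```python
from h import *
im=read_camera('top')
a=cv2.resize(im[200:256,165:235],None,fx=8,fy=8,interpolation=cv2.INTER_CUBIC)
im2=read_camera('side');b=cv2.resize(im2[145:201,190:250],None,fx=8,fy=8,interpolation=cv2.INTER_CUBIC)
a=a[:, :400]if 0 else a
c=np.hstack([a,b]);c=cv2.resize(c,None,fx=.76,fy=.76);print(c.shape,a.shape)
cv2.imwrite('pics/d1.png',cv2.convertScaleAbs(c,alpha=1.5))
c=cv2.resize(im[125:235,235:435],None,fx=4,fy=4,interpolation=cv2.INTER_CUBIC)
cv2.imwrite('pics/f1.png',cv2.convertScaleAbs(c,alpha=1.5))
```

```text
(340, 790, 3) (448, 560, 3)
```

View pics/d1.png

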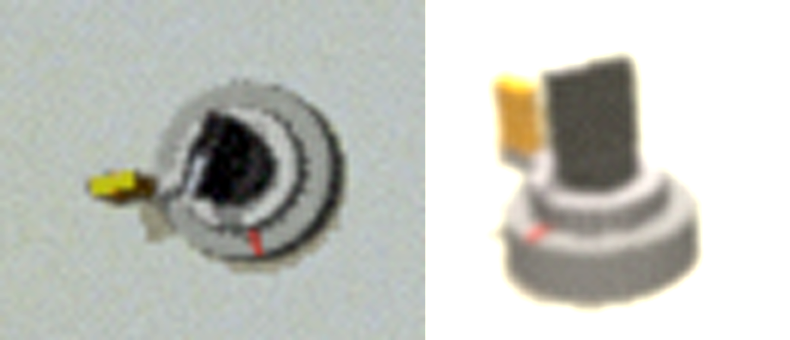

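View pics/f1.png

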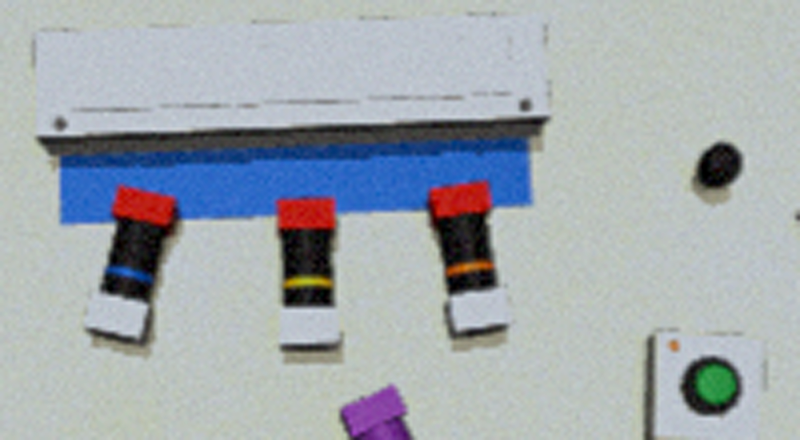

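```bash
cat > m.py <<'E'
from h import *
F=lambda u,v,z:w('top',235+u/4,125+v/4,z)
D=lambda u,v,z:w('top',165+u/6.08,200+v/6.08,z)
if __name__=='__main__':
    r=lambda a:np.round(a,4)
    fl,fr=F(37,138,.06),F(548,118,.06);print('fence top',r(fl),r(fr))
    sl,sr=F(62,223,0),F(531,204,0);print('strip',r(sl),r(sr),'len',np.linalg.norm(sl-sr))
    d=(sr-sl)/np.linalg.norm(sr-sl);n=np.array([-d[1],d[0],0]);n*=np.sign(n[0]);print('n into fence',r(n),np.degrees(np.arctan2(n[1],n[0])),'fence-strip',(fl-sl)@n,(fr-sl)@n)
    for nm,p in dict(blue=[(120,187),(177,197),(87,320),(144,336)],yel=[(278,199),(335,197),(281,344),(340,343)],ora=[(430,190),(488,182),(452,333),(508,327)]).items():
        q=[F(*a,.048) for a in p];f=(q[0]+q[1])/2;h=(q[2]+q[3])/2;a=h-f
        print(nm,'foot',r(f),'head',r(h),'len',r(np.linalg.norm(a)),'yaw foot dir',np.degrees(np.arctan2(-a[1],-a[0])),'gap',.06-(f-sl)@n,'off mid',(f-(sl+sr)/2)@d)
    print('button',r(F(716,381,.055)),'side',w('side',490/1.25,350/1.25,.055))
    for z in(.03,.04):print('dimmer',z,r(D(163,170,z)),r(D(340,170,z)),r(D(252,80,z)),'redmark',r(D(257,243,z)))
    print('ear',r(D(112,184,.08)),'side', r(w('side',190+517/6.08,145+78/6.08,.08)))
    print('obj',r(w('top',200,162,.04)),'eye',r(w('top',414,166,.05)))
    for a in [(401,279),(418,277),(436,322)]:print('purp',r(w('top',a[0]/1.25,a[1]/1.25,.04)))
E
python3 m.py
```

```text
fence top [0.6504 0.1996 0.06  ] [ 0.6699 -0.2162  0.06  ]
strip [0.5937 0.1866 0.    ] [ 0.6122 -0.2099  0.    ] len 0.39690638416821145
n into fence [0.9989 0.0466 0.    ] 2.671220517711305 fence-strip 0.05727076439302388 0.057379192491041404
blue foot [0.6089 0.1098 0.048 ] head [0.4966 0.134  0.048 ] len 0.1149 yaw foot dir -12.20979428462467 gap 0.04836701594652936 off mid -0.12100403701756407
yel foot [ 0.6046 -0.0189  0.048 ] head [ 0.4846 -0.0225  0.048 ] len 0.12 yaw foot dir 1.6779741519971199 gap 0.05870156597058317 off mid 0.00735516371024876
ora foot [ 0.6153 -0.1438  0.048 ] head [ 0.496  -0.1591  0.048 ] len 0.1203 yaw foot dir 7.334466220017817 gap 0.05376097708430058 off mid 0.13254370981292316
button [ 0.4542 -0.3472  0.055 ] side [ 0.46019271 -0.33794988  0.055     ]
dimmer 0.03 [0.4304 0.3659 0.03  ] [0.4307 0.2726 0.03  ] [0.4787 0.3212 0.03  ] redmark [0.392  0.3146 0.03  ]
dimmer 0.04 [0.4294 0.3629 0.04  ] [0.4296 0.2704 0.04  ] [0.4772 0.3186 0.04  ] redmark [0.3912 0.3121 0.04  ]
ear [0.418  0.3764 0.08  ] side [0.5869 0.2511 0.08  ]
obj [0.6468 0.3476 0.04  ] eye [ 0.6347 -0.3558  0.05  ]
purp [ 0.4457 -0.0489  0.04  ]
purp [ 0.451  -0.0928  0.04  ]
purp [ 0.336  -0.1378  0.04  ]
```

```bash
cat > fit.py <<'E'
from m import *
from scipy.optimize import minimize
import sys
B={'top':(165,200,235,256),'side':(190,145,250,201)}
S=8
def boxmask(n,c,th,l,t,z0,z1):
    x0,y0,x1,y1=B[n]; ax=np.array([np.cos(th),np.sin(th)]);ay=np.array([-ax[1],ax[0]])
    P=[px(n,[*(c+ax*l*i/2+ay*t*j/2),z]) for i in(-1,1) for j in(-1,1) for z in(z0,z1)]
    h=cv2.convexHull(((np.array(P)-[x0,y0]+.5)*S).astype(np.int32))
    m=np.zeros(((y1-y0)*S,(x1-x0)*S),np.uint8);cv2.fillConvexPoly(m,h,1);return m,h
def fit(tag):
    ims={n:cv2.resize(read_camera(n)[b[1]:b[3],b[0]:b[2]],None,fx=S,fy=S,interpolation=cv2.INTER_CUBIC) for n,b in B.items()}
    dk={}
    for n,im in ims.items():
        k=(im.max(2)<(55 if n=='top' else 75)).astype(np.uint8)
        k=cv2.morphologyEx(k,cv2.MORPH_OPEN,np.ones((13,13)))
        c,L,st,_=cv2.connectedComponentsWithStats(k);i=1+np.argmax(st[1:,4]);dk[n]=(L==i).astype(np.uint8)
    def cost(p):
        s=0
        for n in dk:
            m,_=boxmask(n,p[:2],p[2],.044,.012,.062,.105);s-= (m&dk[n]).sum()/(m|dk[n]).sum()
        return s
    best=min((minimize(cost,[.43,.318,t],method='Nelder-Mead',options=dict(initial_simplex=np.array([[.43,.318,t],[.436,.318,t],[.43,.324,t],[.43,.318,t+.3]]))) for t in np.arange(0,3.1,.4)),key=lambda r:r.fun)
    print('bar',best.x.round(4),'deg',np.degrees(best.x[2]).round(1),'iou',-best.fun/2)
    o=[]
    for n,im in ims.items():
        im=cv2.convertScaleAbs(im,alpha=2.0);_,h=boxmask(n,best.x[:2],best.x[2],.044,.012,.062,.105)
        im2=im.copy();cv2.polylines(im2,[h],1,(0,255,0),1);cv2.drawContours(im2,cv2.findContours(dk[n],0,2)[0],-1,(255,0,255),1)
        x0,y0=B[n][:2]
        for z in(0,.03,.04):
            q=np.array([px(n,[best.x[0]+.047*np.cos(a),best.x[1]+.047*np.sin(a),z])-[x0,y0]+.5 for a in np.linspace(0,6.28,60)])*S
            cv2.polylines(im2,[q.astype(np.int32)],1,(255,128,0),1)
        o.append(im2 if n=='top' else im2)
    cv2.imwrite('pics/'+tag,cv2.resize(np.hstack(o),None,fx=.76,fy=.76))
if __name__=='__main__':
    fit(sys.argv[1])
    S2=lambda u,v,z:w('side',190+(u-425.6)/6.08,145+v/6.08,z)
    print('ear',S2(517,80,.08).round(4),'red side',[S2(537,232,z).round(4) for z in(.03,.04)])
E
python3 fit.py fit1.png
```

```text
Traceback (most recent call last):
  File "fit.py", line 36, in <module>
    fit(sys.argv[1])
    ~~~^^^^^^^^^^^^^
  File "fit.py", line 23, in fit
    best=min((minimize(cost,[.43,.318,t],method='Nelder-Mead',options=dict(initial_simplex=np.array([[.43,.318,t],[.436,.318,t],[.43,.324,t],[.43,.318,t+.3]]))) for t in np.arange(0,3.1,.4)),key=lambda r:r.fun)
  File "fit.py", line 23, in <genexpr>
    best=min((minimize(cost,[.43,.318,t],method='Nelder-Mead',options=dict(initial_simplex=np.array([[.43,.318,t],[.436,.318,t],[.43,.324,t],[.43,.318,t+.3]]))) for t in np.arange(0,3.1,.4)),key=lambda r:r.fun)
              ~~~~~~~~^^^^^^^^^^^^^^^^^^^^^^^^^^^^^^^^^^^^^^^^^^^^^^^^^^^^^^^^^^^^^^^^^^^^^^^^^^^^^^^^^^^^^^^^^^^^^^^^^^^^^^^^^^^^^^^^^^^^^^^^^^^^^^^^^^^^^^^^^^
  File "fit.py", line 21, in cost
    m,_=boxmask(n,p[:2],p[2],.044,.012,.062,.105);s-= (m&dk[n]).sum()/(m|dk[n]).sum()
        ~~~~~~~^^^^^^^^^^^^^^^^^^^^^^^^^^^^^^^^^^
  File "fit.py", line 8, in boxmask
    P=[px(n,[*(c+ax*l*i/2+ay*t*j/2),z]) for i in(-1,1) for j in(-1,1) for z in(z0,z1)]
       ~~^^^^^^^^^^^^^^^^^^^^^^^^^^^^^^
  File "h.py", line 11, in px
    k,d,R,t=K(n); return cv2.projectPoints(np.array([X],float),cv2.Rodrigues(R)[0],t,k,d)[0][0,0]
            ~^^^
  File "h.py", line 4, in K
    c=camera_info(n); f=200/np.tan(np.radians(c['vertical_fov'])/2)
ValueError: time passes only in moves, steps and waits
```

Repeated `camera_info` calls aren't allowed, so I'll cache the result.

```bash
sed -i 's/^def K/import functools\n@functools.cache\ndef K/' h.py; python3 fit.py fit1.png
```

```text
bar [0.4295 0.3158 0.2927] deg 16.8 iou 0.7028582456349599
ear [0.4224 0.3754 0.08  ] red side [array([0.3951, 0.317 , 0.03  ]), array([0.3864, 0.3002, 0.04  ])]
```

View pics/fit1.png

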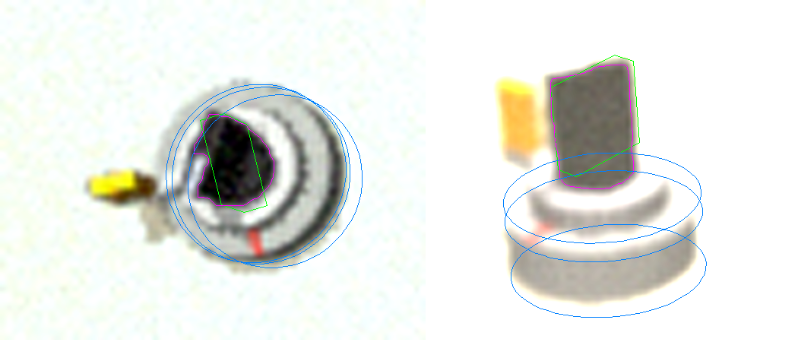

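Run:
```python
from h import *
o=[]
for n,(u,v) in dict(top=(205,229),side=(220,165)).items():
    im=np.mean([read_camera(n).astype(float) for _ in range(6)],0)
    c=im[v-18:v+18,u-18:u+18]; c=255*np.clip(c/150,0,1)**.5
    o.append(cv2.resize(c.astype(np.uint8),None,fx=11,fy=11,interpolation=cv2.INTER_NEAREST))
cv2.imwrite('pics/z1.png',np.hstack(o))
```

```text
(no output)
```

View pics/z1.png

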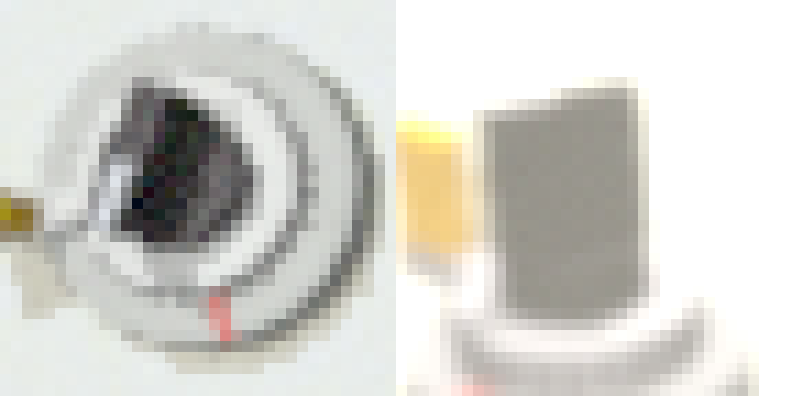

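Run:
```python
from h import *
T=lambda a,b,z:w('top',187+a/11,211+b/11,z)
Sd=lambda a,b,z:w('side',202+(a-396)/11,147+b/11,z)
print('bar ends',T(148,88,.105),T(108,215,.105),'mid',T(128,151,.105))
print('bar side corners top',[Sd(*p,.105).round(4) for p in((485,112),(635,85))])
print('housing c',T(198,186,.03),T(210,185,.03))
print('mark',T(215,295,.03),T(228,340,.03))
for c in([.43,.3195],[.43,.317]):
    # predicted pixels
    for nm,P in dict(axis30=[*c,.03],axis105=[*c,.105]).items():
        a=px('top',P);b=px('side',P);print(c,nm,(a-[187,211])*11,(b-[202,147])*11+[396,0])
s=read_state();print(s['position'],s['gripper_width'])
```

```text
bar ends [0.44995292 0.31884772 0.105     ] [0.41474681 0.32809041 0.105     ] mid [0.43244502 0.3234864  0.105     ]
bar side corners top [array([0.4125, 0.3248, 0.105 ]), array([0.4517, 0.3153, 0.105 ])]
housing c [0.43071823 0.32366302 0.03      ] [0.43102079 0.32018155 0.03      ]
mark [0.39884578 0.31725305 0.03      ] [0.38576473 0.31289067 0.03      ]
[0.43, 0.3195] axis30 [212.17868408 188.4811498 ] [576.05197755 356.22978425]
[0.43, 0.3195] axis105 [142.09923734 159.86710288] [554.31581474 101.30732217]
[0.43, 0.317] axis30 [220.76152529 188.50257521] [580.91022078 359.68599407]
[0.43, 0.317] axis105 [151.21530869 159.89102257] [559.27465642 104.56688514]
[0.23003411 0.66115477 0.19175383] 0.09135988639316603
```

The bar's line end points to about 165° azimuth and the red mark is at about 189°, so the barrel needs roughly +24°. The ear is at about (0.420, 0.375). I'll move toward the ear now.

servo_tool --deltas '[[[0.3, -0.45, 0, 0, 0, -0.02], [0.594, -0.897, 0, 0, 0, -0.041], [0.594, -0.897, 0, 0, 0, -0.041], [0.594, -0.897, 0, 0, 0, -0.041]]]' --jaw -0.3 --newtons 15

```text
clock: 1.33
position: [0.2785, 0.5881, 0.1919]
tcp_rot: [[0.828, 0.0, 0.56], [-0.56, -0.0, 0.828], [0.0, -1.0, -0.0]]
force: [-0.2, 0.2, 0.6]
gripper_width: 0.0673
```

servo_tool --deltas '[[[0.3, -0.45, 0, 0, 0, -0.02], [0.594, -0.897, 0, 0, 0, -0.041], [0.594, -0.897, 0, 0, 0, -0.041], [0.594, -0.897, 0, 0, 0, -0.041]]]'

```text
clock: 1.67
position: [0.3268, 0.5158, 0.1921]
tcp_rot: [[0.658, 0.0, 0.753], [-0.753, 0.0, 0.658], [-0.0, -1.0, 0.0]]
force: [0.4, 0.9, 0.8]
gripper_width: 0.0403
```

servo_tool --deltas '[[[0.3, -0.45, 0, 0, 0, -0.02], [0.594, -0.897, 0, 0, 0, -0.041], [0.594, -0.897, 0, 0, 0, -0.041], [0.594, -0.897, 0, 0, 0, -0.041]]]'

```text
clock: 2.0
position: [0.3748, 0.4443, 0.1924]
tcp_rot: [[0.445, 0.0, 0.896], [-0.896, 0.001, 0.445], [-0.0, -1.0, 0.001]]
force: [0.5, 0.0, 0.4]
gripper_width: 0.0314
```

servo_tool --deltas '[[[0.3, -0.45, 0, 0, 0, -0.02], [0.594, -0.897, 0, 0, 0, -0.041], [0.594, -0.897, 0, 0, 0, -0.041], [0.594, -0.897, 0, 0, 0, -0.041]]]'

```text
clock: 2.33
position: [0.4228, 0.3732, 0.1926]
tcp_rot: [[0.203, 0.001, 0.979], [-0.979, 0.001, 0.203], [-0.001, -1.0, 0.001]]
force: [-0.8, 0.2, 0.5]
gripper_width: 0.0322
```

servo_tool --deltas '[[[-0.03, 0.013, -0.5, 0, 0, 0], [-0.03, 0.013, -1, 0, 0, 0], [-0.03, 0.013, -1, 0, 0, 0], [-0.03, 0.013, -1, 0, 0, 0]]]'

```text
clock: 2.67
position: [0.4188, 0.3751, 0.1117]
tcp_rot: [[0.207, -0.002, 0.978], [-0.978, -0.001, 0.207], [0.001, -1.0, -0.002]]
force: [-0.2, 0.0, 1.4]
gripper_width: 0.0316
```

Run:
```python
from h import *
a=cv2.resize(read_camera('top')[195:265,155:235],None,fx=5,fy=5,interpolation=cv2.INTER_CUBIC)
b=cv2.resize(read_camera('side')[130:200,180:260],None,fx=5,fy=5,interpolation=cv2.INTER_CUBIC)
cv2.imwrite('pics/e1.png',cv2.convertScaleAbs(np.hstack([a,b]),alpha=1.5))
```

```text
(no output)
```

View pics/e1.png

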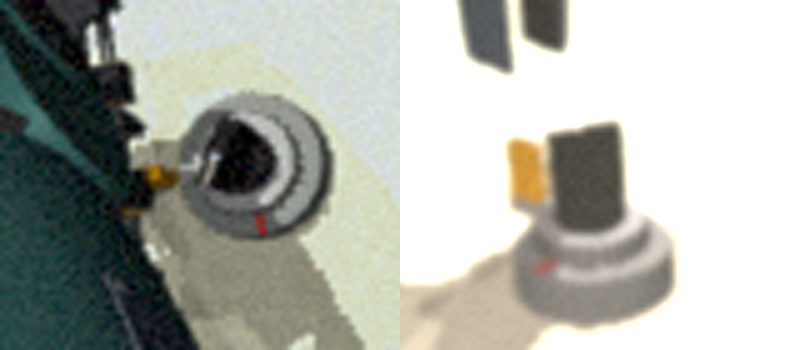

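The jaws straddle the ear, which is at about (527,170) in the side crop. I'll descend and pinch.

servo_tool --deltas '[[[0.01, 0, -0.3, 0, 0, 0], [0.01, 0, -0.5, 0, 0, 0], [0.01, 0, -0.59, 0, 0, 0], [0.01, 0, -0.59, 0, 0, 0]]]'

```text
clock: 3.1
position: [0.4217, 0.3765, 0.0678]
tcp_rot: [[0.206, 0.002, 0.978], [-0.978, 0.003, 0.206], [-0.002, -1.0, 0.003]]
force: [-0.5, 1.0, 0.1]
gripper_width: 0.0318
```

servo_tool --deltas '[[[0, 0, 0, 0, 0, 0], [0, 0, 0, 0, 0, 0], [0, 0, 0, 0, 0, 0], [0, 0, 0, 0, 0, 0], [0, 0, 0, 0, 0, 0], [0, 0, 0, 0, 0, 0]]]' --jaw -1

```text
clock: 3.6
position: [0.4218, 0.3766, 0.0681]
tcp_rot: [[0.206, 0.003, 0.978], [-0.978, 0.003, 0.206], [-0.002, -1.0, 0.003]]
force: [0.5, 0.4, 0.0]
gripper_width: 0.0005
```

Run:
```python
from h import *
b=cv2.resize(read_camera('side')[130:200,180:260],None,fx=8,fy=8,interpolation=cv2.INTER_CUBIC)
cv2.imwrite('pics/e2.png',cv2.convertScaleAbs(b,alpha=1.5))
s=read_state();p=np.array(s['position'])
for n in('side','top'):
  print(n,[px(n,p+[0,0,d]).round(1) for d in(-.011,.008)],px(n,[.4203,.3743,.08]))
```

```text
side [array([205.3, 165.1]), array([204.8, 159.3])] [204.58742377 158.46568038]
top [array([185.7, 229.8]), array([183.8, 229.2])] [184.14601292 229.51717975]
```

View pics/e2.png

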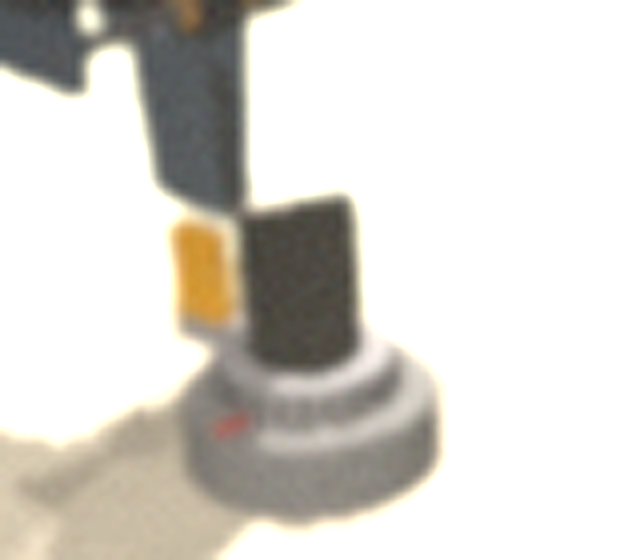

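The fingertips appear about 9 px above where the TCP reading puts them in the side view, above the ear top. I'll open and lower in small steps, watching the force.

servo_tool --deltas '[[[0, 0, 0, 0, 0, 0], [0, 0, 0, 0, 0, 0], [0, 0, 0, 0, 0, 0], [0, 0, 0, 0, 0, 0], [0, 0, 0, 0, 0, 0], [0, 0, -0.06, 0, 0, 0], [0, 0, -0.06, 0, 0, 0]]]' --jaw -0.3

```text
clock: 4.23
position: [0.4214, 0.3763, 0.0625]
tcp_rot: [[0.206, 0.002, 0.978], [-0.978, 0.002, 0.206], [-0.002, -1.0, 0.002]]
force: [-0.2, 0.0, -1.0]
gripper_width: 0.0319
```

Run:
```python
from h import *
a=cv2.resize(read_camera('top')[170:270,130:240],None,fx=4,fy=4,interpolation=cv2.INTER_CUBIC)
b=cv2.resize(read_camera('side')[100:200,175:265],None,fx=4,fy=4,interpolation=cv2.INTER_CUBIC)
cv2.imwrite('pics/e3.png',cv2.convertScaleAbs(np.hstack([a,b]),alpha=1.8))
s=read_state();p=np.array(s['position']);print(p,s['gripper_width'],s['force'])
```

```text
[0.42153944 0.37637708 0.06285069] 0.0319023009829131 [-0.16829584  1.06707038  0.19596408]
```

View pics/e3.png

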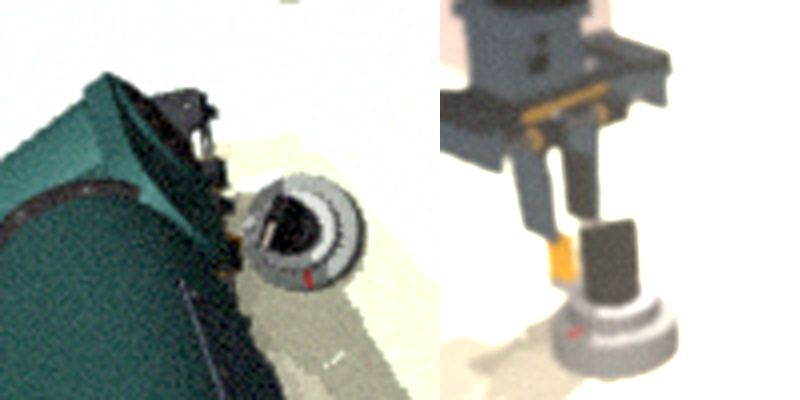

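servo_tool --deltas '[[[0, 0, -0.06, 0, 0, 0], [0, 0, -0.12, 0, 0, 0], [0, 0, -0.12, 0, 0, 0]]]'

```text
clock: 4.58
position: [0.4211, 0.376, 0.0522]
tcp_rot: [[0.206, 0.001, 0.978], [-0.978, 0.001, 0.206], [-0.001, -1.0, 0.001]]
force: [-0.1, -0.1, -0.0]
gripper_width: 0.0321
```

servo_tool --deltas '[[[0, 0, 0, 0, 0, 0], [0, 0, 0, 0, 0, 0], [0, 0, 0, 0, 0, 0], [0, 0, 0, 0, 0, 0], [0, 0, 0, 0, 0, 0], [0, 0, 0, 0, 0, 0]]]' --jaw -1

```text
clock: 5.08
position: [0.4212, 0.376, 0.0522]
tcp_rot: [[0.206, 0.001, 0.978], [-0.978, 0.002, 0.206], [-0.001, -1.0, 0.002]]
force: [0.2, 0.8, -1.3]
gripper_width: 0.0097
```

Gripped at 9.7 mm. The tool really does sit about 25 mm higher than the reading suggests, so I'll deepen the grip by 12 mm.

servo_tool --deltas '[[[0, 0, 0, 0, 0, 0], [0, 0, 0, 0, 0, 0], [0, 0, 0, 0, 0, 0], [0, 0, -0.08, 0, 0, 0], [0, 0, -0.15, 0, 0, 0], [0, 0, -0.15, 0, 0, 0]]]' --jaw -0.5

```text
clock: 5.58
position: [0.4205, 0.3755, 0.0389]
tcp_rot: [[0.206, -0.0, 0.978], [-0.978, 0.0, 0.206], [-0.0, -1.0, 0.0]]
force: [-0.4, -0.1, 0.0]
gripper_width: 0.0225
```

servo_tool --deltas '[[[0, 0, 0, 0, 0, 0], [0, 0, 0, 0, 0, 0], [0, 0, 0, 0, 0, 0], [0, 0, 0, 0, 0, 0], [0, 0, 0, 0, 0, 0]]]' --jaw -1 --newtons 20

```text
clock: 6.0
position: [0.4207, 0.3754, 0.0387]
tcp_rot: [[0.207, 0.0, 0.978], [-0.978, 0.0, 0.207], [-0.0, -1.0, 0.0]]
force: [5.9, 0.5, -10.6]
gripper_width: 0.0101
```

Run:
```python
from h import *
c=np.array([.4315,.3215]);p=np.array(read_state()['position'])
r=p[:2]-c;print(p,r,np.hypot(*r),np.degrees(np.arctan2(r[1],r[0])))
for a in np.arange(7,64,7):
    t=np.radians(a);R=np.array([[np.cos(t),-np.sin(t)],[np.sin(t),np.cos(t)]]);d=R@r-r;print(a,(d/.08).round(3),round(a/360,4))
```

```text
[0.42068252 0.37542477 0.03870313] [-0.01081748  0.05392477] 0.05499907994833111 101.34315350418193
7 [-0.081 -0.022] 0.0194
14 [-0.159 -0.053] 0.0389
21 [-0.233 -0.093] 0.0583
28 [-0.301 -0.142] 0.0778
35 [-0.362 -0.199] 0.0972
42 [-0.416 -0.264] 0.1167
49 [-0.462 -0.334] 0.1361
56 [-0.499 -0.409] 0.1556
63 [-0.527 -0.489] 0.175
```

servo_tool --deltas '[[[-0.041, -0.01, 0, 0, 0, 0.0097], [-0.081, -0.022, 0, 0, 0, 0.0194], [-0.12, -0.037, 0, 0, 0, 0.0292], [-0.159, -0.053, 0, 0, 0, 0.0389], [-0.197, -0.072, 0, 0, 0, 0.0486], [-0.233, -0.093, 0, 0, 0, 0.0583], [-0.268, -0.117, 0, 0, 0, 0.068], [-0.301, -0.142, 0, 0, 0, 0.0778], [-0.332, -0.17, 0, 0, 0, 0.0875], [-0.362, -0.199, 0, 0, 0, 0.0972], [-0.39, -0.231, 0, 0, 0, 0.107], [-0.416, -0.264, 0, 0, 0, 0.1167], [-0.416, -0.264, 0, 0, 0, 0.1167], [-0.416, -0.264, 0, 0, 0, 0.1167], [-0.416, -0.264, 0, 0, 0, 0.1167]]]'

```text
clock: 7.25
position: [0.39, 0.3544, 0.039]
tcp_rot: [[0.809, 0.005, 0.587], [-0.587, 0.002, 0.809], [0.003, -1.0, 0.004]]
force: [24.6, -8.5, -18.5]
gripper_width: 0.0107
```

Run:
```python
from h import *
s=read_state();print(s['torque'],s['force'])
a=cv2.resize(read_camera('top')[195:265,155:235],None,fx=5,fy=5,interpolation=cv2.INTER_CUBIC)
b=cv2.resize(read_camera('side')[130:200,180:260],None,fx=5,fy=5,interpolation=cv2.INTER_CUBIC)
cv2.imwrite('pics/e4.png',cv2.convertScaleAbs(np.hstack([a,b]),alpha=1.6))
```

```text
[-1.66758011 -4.52724053  0.361199  ] [ 24.57472823  -8.452801   -18.53997839]
```

View pics/e4.png

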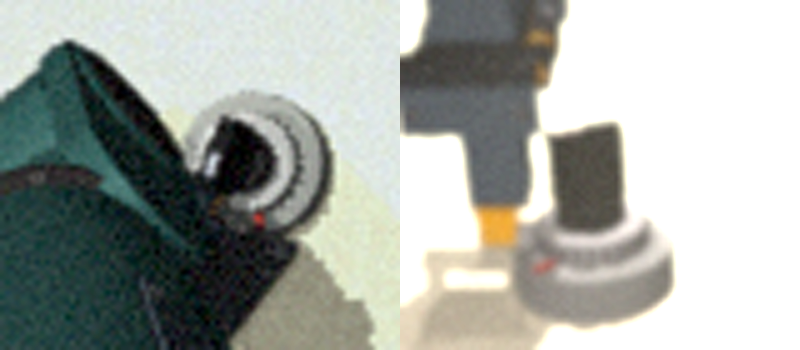

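The ear followed the gripper to about 40° loosened. I'll release, lift and go to the bar.

servo_tool --deltas '[[[0, 0, 0, 0, 0, 0], [0, 0, 0, 0, 0, 0], [0, 0, 0, 0, 0, 0], [0, 0, 0.5, 0, 0, 0], [0, 0, 1, 0, 0, 0], [0, 0, 1, 0, 0, 0], [0, 0, 1, 0, 0, 0]]]' --jaw -0.35

```text
clock: 7.93
position: [0.3909, 0.3554, 0.1213]
tcp_rot: [[0.809, 0.008, 0.587], [-0.587, 0.004, 0.809], [0.004, -1.0, 0.008]]
force: [-0.2, -0.3, -0.7]
gripper_width: 0.0298
```

servo_tool --deltas '[[[0.1, -0.08, 0.1, 0, 0, 0.015], [0.3, -0.25, 0.1, 0, 0, 0.035], [0.51, -0.4, 0.1, 0, 0, 0.055], [0.51, -0.4, 0.1, 0, 0, 0.075], [0.51, -0.4, 0.1, 0, 0, 0.095], [0.51, -0.4, 0.1, 0, 0, 0.108], [0.51, -0.4, 0.1, 0, 0, 0.108]]]'

```text
clock: 8.52
position: [0.4309, 0.323, 0.1282]
tcp_rot: [[0.999, 0.001, -0.054], [0.054, 0.007, 0.998], [0.002, -1.0, 0.007]]
force: [0.3, 0.3, -1.0]
gripper_width: 0.0296
```

Run:
```python
from h import *
a=cv2.resize(read_camera('top')[185:265,155:235],None,fx=5,fy=5,interpolation=cv2.INTER_CUBIC)
b=cv2.resize(read_camera('side')[120:200,180:260],None,fx=5,fy=5,interpolation=cv2.INTER_CUBIC)
cv2.imwrite('pics/e5.png',cv2.convertScaleAbs(np.hstack([a,b]),alpha=1.6))
s=read_state();p=np.array(s['position']);print(p,s['force'],px('side',p-[0,0,.011]))
```

```text
[0.43105499 0.32319897 0.12852638] [-0.81869276 -0.10184891 -0.22100697] [215.7078083  151.69510341]
```

View pics/e5.png

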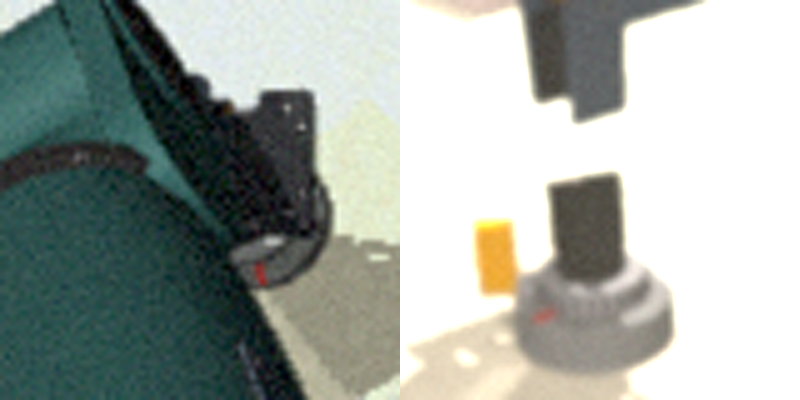

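The jaws are centred over the bar, with the tips about 30 mm higher than the reading implies (10 px in the side view). I'll rotate back 18°, descend and pinch.

servo_tool --deltas '[[[0.005, -0.01, 0, 0, 0, -0.02], [0.005, -0.01, 0, 0, 0, -0.04], [0.005, -0.01, 0, 0, 0, -0.05], [0.005, -0.01, -0.3, 0, 0, -0.05], [0.005, -0.01, -0.6, 0, 0, -0.05], [0.005, -0.01, -0.88, 0, 0, -0.05], [0.005, -0.01, -0.88, 0, 0, -0.05]]]'

```text
clock: 9.2
position: [0.4291, 0.321, 0.0544]
tcp_rot: [[0.964, -0.001, 0.266], [-0.266, 0.003, 0.964], [-0.001, -1.0, 0.003]]
force: [-1.1, -0.7, -0.8]
gripper_width: 0.0299
```

servo_tool --deltas '[[[0, 0, 0, 0, 0, 0], [0, 0, 0, 0, 0, 0], [0, 0, 0, 0, 0, 0], [0, 0, 0, 0, 0, 0], [0, 0, 0, 0, 0, 0]]]' --jaw -1

```text
clock: 9.62
position: [0.4313, 0.3252, 0.0558]
tcp_rot: [[0.963, 0.005, 0.269], [-0.269, 0.011, 0.963], [0.002, -1.0, 0.012]]
force: [6.2, 39.7, -31.8]
gripper_width: 0.0176
```

```bash
python3 -c "
from h import *
s=read_state();print(s['position'],s['force'],s['torque'],s['gripper_width'])"
```

```text
[0.43126077 0.32522329 0.05584867] [  6.19561485  39.68549886 -31.83826203] [ 6.48739125 -0.89321286  0.05480816] 0.01755418013682633
```

servo_tool --deltas '[[[0.01, 0.04, 0, 0, 0, 0], [0.01, 0.04, 0, 0, 0, 0], [0.01, 0.04, 0, 0, 0, 0], [0.01, 0.04, 0, 0, 0, 0]]]' --newtons 12

```text
clock: 9.95
position: [0.4323, 0.3288, 0.0567]
tcp_rot: [[0.963, 0.006, 0.27], [-0.27, 0.011, 0.963], [0.002, -1.0, 0.013]]
force: [0.0, 2.0, -2.6]
gripper_width: 0.012
```

servo_tool --deltas '[[[0, 0, 0, 0, 0, 0], [0, 0, 0, 0, 0, 0], [0, 0, 0, 0, 0, 0]]]'

```text
clock: 10.2
position: [0.4322, 0.3287, 0.0568]
tcp_rot: [[0.963, 0.006, 0.27], [-0.27, 0.011, 0.963], [0.002, -1.0, 0.013]]
force: [0.8, 2.8, -8.7]
gripper_width: 0.0124
```

Gripped at 12 mm, so the bar azimuth is -15.7°. I'll turn it +25° to +9.5°.

servo_tool --deltas '[[[0, 0, 0, 0, 0, 0.0097], [0, 0, 0, 0, 0, 0.0194], [0, 0, 0, 0, 0, 0.0292], [0, 0, 0, 0, 0, 0.0389], [0, 0, 0, 0, 0, 0.0486], [0, 0, 0, 0, 0, 0.0583], [0, 0, 0, 0, 0, 0.07], [0, 0, 0, 0, 0, 0.07], [0, 0, 0, 0, 0, 0.07]]]'

```text
clock: 10.95
position: [0.4321, 0.3286, 0.0568]
tcp_rot: [[0.987, -0.0, -0.163], [0.163, 0.013, 0.986], [0.002, -1.0, 0.012]]
force: [-0.7, 1.4, -7.1]
gripper_width: 0.0119
```

servo_tool --deltas '[[[0, 0, 0, 0, 0, 0], [0, 0, 0, 0, 0, 0], [0, 0, 0, 0, 0, 0], [0, 0, 0.5, 0, 0, 0], [0, 0, 1, 0, 0, 0], [0, 0, 1, 0, 0, 0], [0, 0, 1, 0, 0, 0]]]' --jaw -0.4

```text
clock: 11.53
position: [0.4335, 0.3296, 0.1394]
tcp_rot: [[0.987, 0.004, -0.163], [0.163, 0.015, 0.987], [0.006, -1.0, 0.014]]
force: [0.4, -0.1, -0.6]
gripper_width: 0.0276
```

servo_tool --deltas '[[[-0.3, 0.5, 0.3, 0, 0, 0], [-0.6, 1, 0.6, 0, 0, 0], [-0.6, 1, 0.6, 0, 0, 0], [-0.6, 1, 0.6, 0, 0, 0]]]'

```text
clock: 11.87
position: [0.3847, 0.4127, 0.189]
tcp_rot: [[0.986, 0.005, -0.164], [0.164, 0.017, 0.986], [0.008, -1.0, 0.016]]
force: [-0.4, 0.6, 0.5]
gripper_width: 0.0278
```

```bash
cat > look.py <<'E'
from h import *
import sys
o=[]
for n,(u,v) in dict(top=(205,229),side=(220,170)).items():
    im=np.mean([read_camera(n).astype(float) for _ in range(4)],0)
    c=im[v-20:v+20,u-20:u+20]; c=255*np.clip(c/170,0,1)**.6
    o.append(cv2.resize(c.astype(np.uint8),None,fx=10,fy=10,interpolation=cv2.INTER_CUBIC))
cv2.imwrite('pics/'+sys.argv[1],np.hstack(o))
E
python3 look.py z2.png
```

```text
(no output)
```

View pics/z2.png

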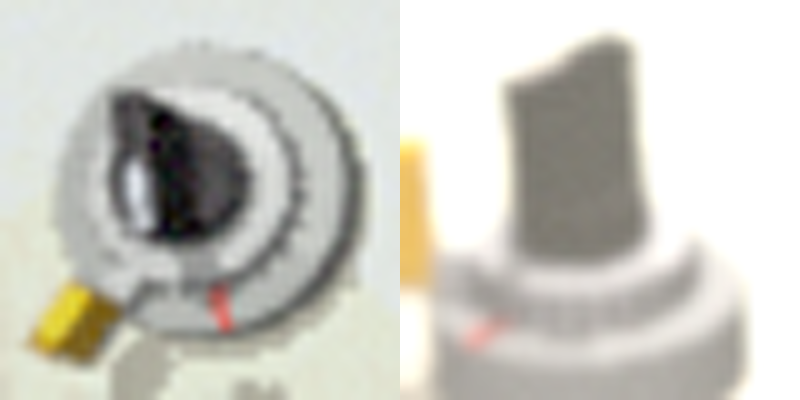

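```bash
cat > mk.py <<'E'
from h import *
from scipy.optimize import minimize,least_squares
from scipy.ndimage import map_coordinates
I={n:np.mean([read_camera(n).astype(float) for _ in range(4)],0) for n in('top','side')}
pr={}
for n,(x0,y0,x1,y1) in dict(top=(195,232,216,246),side=(200,172,218,190)).items():
    c=I[n][y0:y1,x0:x1];r=np.clip(c[...,2]-c[...,:2].max(2)-25,0,None);g=np.mgrid[y0:y1,x0:x1]
    pr[n]=np.array([(g[1]*r).sum(),(g[0]*r).sum()])/r.sum();print(n,'mark',pr[n],r.max())
s=least_squares(lambda X:np.r_[px('top',X)-pr['top'],px('side',X)-pr['side']],[.39,.315,.03]);print('mark X',s.x,'res',s.fun.round(2))
A=np.linspace(0,2*np.pi,90,endpoint=False)
def score(p,n,sel):
    sm=0
    g=cv2.GaussianBlur(I[n],(0,0),.7).mean(2)
    v=[]
    for rr in(.0435,.0505):
        q=np.array([px(n,[p[0]+rr*np.cos(a),p[1]+rr*np.sin(a),p[2]]) for a in A[sel]]);v.append(map_coordinates(g,[q[:,1],q[:,0]],order=1))
    return np.abs(v[1]-v[0]).clip(0,30).mean()
selT=(A>np.radians(20))&(A<np.radians(110)) # left/up of top view
selT|=(A>np.radians(200))&(A<np.radians(340))
selS=(A>np.radians(190))&(A<np.radians(300))
for z in(.03,):
  best=max((score([x,y,z],'top',selT)+score([x,y,z],'side',selS),x,y) for x in np.arange(.422,.440,.001) for y in np.arange(.312,.332,.001));print('axis',z,best)
  for c in (best[1:],(.4322,.3287),(.4315,.3235)):
    d=s.x[:2]-np.array(c);print(c,'mark r',np.hypot(*d),'az',np.degrees(np.arctan2(d[1],d[0]))%360)
E
python3 mk.py
```

```text
top mark [206.6875     239.65039062] 61.25
side mark [202.82697368 176.94802632] 25.5
mark X [0.38461785 0.31330802 0.05534126] res [-1.16  2.05  2.15 -0.06]
axis 0.03 (np.float64(46.100223131478636), np.float64(0.434), np.float64(0.325))
(np.float64(0.434), np.float64(0.325)) mark r 0.05074740363657411 az 193.32036790847786
(0.4322, 0.3287) mark r 0.05000973817988263 az 197.92547586498299
(0.4315, 0.3235) mark r 0.04797720593874614 az 192.26502002135123
```

servo_tool --deltas '[[[0.3, -0.5, -0.3, 0, 0, 0], [0.6, -1, -0.6, 0, 0, 0], [0.6, -1.0, -0.6, 0, 0, 0], [0.6, -1.0, -0.6, 0, 0, 0]]]'

```text
clock: 13.0
position: [0.4337, 0.3263, 0.1372]
tcp_rot: [[0.987, 0.001, -0.16], [0.16, 0.013, 0.987], [0.003, -1.0, 0.013]]
force: [-1.2, 0.5, -0.1]
gripper_width: 0.0275
```

servo_tool --deltas '[[[-0.005, -0.03, -0.4, 0, 0, 0], [-0.005, -0.03, -0.8, 0, 0, 0], [-0.005, -0.03, -1, 0, 0, 0], [-0.005, -0.03, -1, 0, 0, 0]]]'

```text
clock: 13.33
position: [0.4315, 0.3231, 0.0544]
tcp_rot: [[0.987, -0.002, -0.16], [0.16, 0.011, 0.987], [-0.001, -1.0, 0.011]]
force: [-0.5, 0.4, -0.2]
gripper_width: 0.0273
```

servo_tool --deltas '[[[0, 0, 0, 0, 0, 0], [0, 0, 0, 0, 0, 0], [0, 0, 0, 0, 0, 0], [0, 0, 0, 0, 0, 0], [0, 0, 0, 0, 0, 0]]]' --jaw -1

```text
clock: 13.75
position: [0.4314, 0.3254, 0.0554]
tcp_rot: [[0.987, -0.001, -0.16], [0.16, 0.014, 0.987], [0.001, -1.0, 0.014]]
force: [-4.9, 23.7, -21.8]
gripper_width: 0.0173
```

servo_tool --deltas '[[[0, 0.038, 0, 0, 0, 0], [0, 0.038, 0, 0, 0, 0], [0, 0.038, 0, 0, 0, 0], [0, 0.038, 0, 0, 0, 0.006], [0, 0.038, 0, 0, 0, 0.012], [0, 0.038, 0, 0, 0, 0.012], [0, 0.038, 0, 0, 0, 0.012]]]'

```text
clock: 14.33
position: [0.4311, 0.3285, 0.056]
tcp_rot: [[0.973, -0.003, -0.233], [0.233, 0.014, 0.972], [0.001, -1.0, 0.014]]
force: [-4.8, -2.1, -1.0]
gripper_width: 0.0122
```

servo_tool --deltas '[[[0, 0, 0, 0, 0, 0], [0, 0, 0, 0, 0, 0], [0, 0, 0, 0, 0, 0], [0, 0, 0.5, 0, 0, 0], [0, 0, 1, 0, 0, 0], [0, 0, 1, 0, 0, 0], [0, 0, 1, 0, 0, 0]]]' --jaw -0.4

```text
clock: 14.92
position: [0.4328, 0.3297, 0.1387]
tcp_rot: [[0.973, 0.002, -0.233], [0.232, 0.017, 0.972], [0.006, -1.0, 0.016]]
force: [0.1, 0.6, -0.8]
gripper_width: 0.0273
```

servo_tool --deltas '[[[-0.18, 0.1, 0, 0, 0, -0.02], [-0.35, 0.2, 0, 0, 0, -0.04], [-0.525, 0.32, 0, 0, 0, -0.06], [-0.525, 0.32, 0, 0, 0, -0.08], [-0.525, 0.32, 0, 0, 0, -0.1], [-0.525, 0.32, 0, 0, 0, -0.12], [-0.525, 0.32, 0, 0, 0, -0.1375], [-0.525, 0.32, 0, 0, 0, -0.1375]]]'

```text
clock: 15.58
position: [0.3905, 0.3551, 0.1379]
tcp_rot: [[0.805, 0.013, 0.593], [-0.593, 0.009, 0.805], [0.005, -1.0, 0.015]]
force: [-0.3, -0.5, 0.9]
gripper_width: 0.0273
```

servo_tool --deltas '[[[0, 0, -0.4, 0, 0, 0], [0, 0, -0.8, 0, 0, 0], [0, 0, -1, 0, 0, 0], [0, 0, -1, 0, 0, 0]]]'

```text
clock: 15.92
position: [0.3885, 0.3534, 0.0542]
tcp_rot: [[0.807, 0.009, 0.59], [-0.59, 0.005, 0.807], [0.004, -1.0, 0.01]]
force: [-1.4, -0.2, 0.3]
gripper_width: 0.0271
```

servo_tool --deltas '[[[0, 0, -0.1, 0, 0, 0], [0, 0, -0.2, 0, 0, 0], [0, 0, -0.2, 0, 0, 0]]]'

```text
clock: 16.17
position: [0.3882, 0.3531, 0.0375]
tcp_rot: [[0.808, 0.008, 0.589], [-0.589, 0.005, 0.808], [0.004, -1.0, 0.009]]
force: [-0.4, -0.8, 0.3]
gripper_width: 0.0271
```

servo_tool --deltas '[[[0, 0, 0, 0, 0, 0], [0, 0, 0, 0, 0, 0], [0, 0, 0, 0, 0, 0], [0, 0, 0, 0, 0, 0], [0, 0, 0, 0, 0, 0]]]' --jaw -1

```text
clock: 16.58
position: [0.3887, 0.3537, 0.0381]
tcp_rot: [[0.808, 0.009, 0.589], [-0.589, 0.006, 0.808], [0.004, -1.0, 0.01]]
force: [1.1, 3.5, 2.1]
gripper_width: 0.0117
```

Run:
```python
from h import *
c=np.array([.432,.325]);s=read_state();p=np.array(s['position']);print(s['force'])
r=p[:2]-c;print(p,r,np.hypot(*r),np.degrees(np.arctan2(r[1],r[0])))
for a in np.arange(-3.5,-53,-3.5):
    t=np.radians(a);R=np.array([[np.cos(t),-np.sin(t)],[np.sin(t),np.cos(t)]]);d=R@r-r;print([*(d/.08).round(3),0,0,0,round(a/360,4)],',')
```

```text
[1.13282082 3.46180415 2.07895244]
[0.38874916 0.35365165 0.0380591 ] [-0.04325084  0.02865165] 0.05188017420742586 146.47740213438553
[np.float64(0.023), np.float64(0.032), 0, 0, 0, np.float64(-0.0097)] ,
[np.float64(0.048), np.float64(0.063), 0, 0, 0, np.float64(-0.0194)] ,
[np.float64(0.074), np.float64(0.093), 0, 0, 0, np.float64(-0.0292)] ,
[np.float64(0.103), np.float64(0.12), 0, 0, 0, np.float64(-0.0389)] ,
[np.float64(0.133), np.float64(0.146), 0, 0, 0, np.float64(-0.0486)] ,
[np.float64(0.164), np.float64(0.17), 0, 0, 0, np.float64(-0.0583)] ,
[np.float64(0.197), np.float64(0.192), 0, 0, 0, np.float64(-0.0681)] ,
[np.float64(0.231), np.float64(0.212), 0, 0, 0, np.float64(-0.0778)] ,
[np.float64(0.267), np.float64(0.23), 0, 0, 0, np.float64(-0.0875)] ,
[np.float64(0.303), np.float64(0.245), 0, 0, 0, np.float64(-0.0972)] ,
[np.float64(0.34), np.float64(0.259), 0, 0, 0, np.float64(-0.1069)] ,
[np.float64(0.379), np.float64(0.27), 0, 0, 0, np.float64(-0.1167)] ,
[np.float64(0.417), np.float64(0.278), 0, 0, 0, np.float64(-0.1264)] ,
[np.float64(0.456), np.float64(0.285), 0, 0, 0, np.float64(-0.1361)] ,
[np.float64(0.496), np.float64(0.289), 0, 0, 0, np.float64(-0.1458)] ,
```

servo_tool --deltas '[[[0.023, 0.032, 0, 0, 0, -0.0097], [0.048, 0.063, 0, 0, 0, -0.0194], [0.074, 0.093, 0, 0, 0, -0.0292], [0.103, 0.12, 0, 0, 0, -0.0389], [0.133, 0.146, 0, 0, 0, -0.0486], [0.164, 0.17, 0, 0, 0, -0.0583], [0.197, 0.192, 0, 0, 0, -0.0681], [0.231, 0.212, 0, 0, 0, -0.0778], [0.267, 0.23, 0, 0, 0, -0.0875], [0.303, 0.245, 0, 0, 0, -0.0972], [0.34, 0.259, 0, 0, 0, -0.1069], [0.379, 0.27, 0, 0, 0, -0.1167], [0.379, 0.27, 0, 0, 0, -0.1167], [0.379, 0.27, 0, 0, 0, -0.1167]]]'

```text
clock: 17.75
position: [0.4198, 0.3767, 0.0383]
tcp_rot: [[0.206, 0.013, 0.979], [-0.979, 0.001, 0.206], [0.002, -1.0, 0.013]]
force: [2.5, 13.9, -10.9]
gripper_width: 0.0106
```

servo_tool --deltas '[[[0.02, 0.004, 0, 0, 0, -0.004], [0.04, 0.008, 0, 0, 0, -0.008], [0.05, 0.01, 0, 0, 0, -0.01], [0.05, 0.01, 0, 0, 0, -0.01]]]'

```text
clock: 18.08
position: [0.4214, 0.3769, 0.038]
tcp_rot: [[0.142, 0.008, 0.99], [-0.99, -0.002, 0.142], [0.003, -1.0, 0.008]]
force: [-18.1, 5.0, 7.4]
gripper_width: 0.0115
```

```bash
python3 -c "
from h import *
s=read_state();print(s['position'],s['force'],s['torque'],s['gripper_width'])"
```

```text
[0.42138593 0.37693485 0.03800004] [-18.12804805   5.0070101    7.44898493] [0.92723659 3.48381969 0.31559378] 0.011527347679920343
```

The ring is back on its end stop, with an 18 N reaction. I'll release, lift and head for the blue tube.

servo_tool --deltas '[[[0, 0, 0, 0, 0, 0], [0, 0, 0, 0, 0, 0], [0, 0, 0, 0, 0, 0], [0, 0, 0.5, 0, 0, 0], [0, 0, 1, 0, 0, 0], [0, 0, 1, 0, 0, 0], [0, 0, 1, 0, 0, 0]]]' --jaw -0.4

```text
clock: 18.67
position: [0.4228, 0.3778, 0.1204]
tcp_rot: [[0.142, 0.012, 0.99], [-0.99, 0.001, 0.142], [0.001, -1.0, 0.012]]
force: [0.3, -0.1, -0.4]
gripper_width: 0.0278
```

servo_tool --deltas '[[[0.1, -0.4, 0.3, 0, 0, 0.02], [0.2, -0.8, 0.5, 0, 0, 0.04], [0.27, -1, 0.5, 0, 0, 0.06], [0.27, -1, 0.5, 0, 0, 0.065], [0.27, -1, 0.5, 0, 0, 0.065]]]' --jaw 0.6

```text
clock: 19.08
position: [0.4445, 0.2967, 0.1598]
tcp_rot: [[0.523, 0.01, 0.852], [-0.852, 0.005, 0.523], [0.001, -1.0, 0.011]]
force: [0.5, -0.7, -0.2]
gripper_width: 0.058
```

servo_tool --deltas '[[[0.1, -0.4, 0, 0, 0, 0.02], [0.2, -0.8, 0, 0, 0, 0.04], [0.27, -1, 0, 0, 0, 0.06], [0.27, -1, 0, 0, 0, 0.065], [0.27, -1, 0, 0, 0, 0.065]]]'

```text
clock: 19.5
position: [0.466, 0.216, 0.159]
tcp_rot: [[0.818, 0.006, 0.575], [-0.575, 0.008, 0.818], [0.001, -1.0, 0.01]]
force: [0.2, -0.4, -0.1]
gripper_width: 0.0729
```

```bash
cat > tubes.py <<'E'
from h import *
def det(im=None):
    im=read_camera('top') if im is None else im
    hsv=cv2.cvtColor(im,cv2.COLOR_BGR2HSV);x0,y0,x1,y1=240,150,375,215
    H=hsv[y0:y1,x0:x1]
    def cen(m,amin):
        c,L,st,ce=cv2.connectedComponentsWithStats(m.astype(np.uint8));return [(st[i,4],ce[i]+[x0,y0]) for i in range(1,c) if st[i,4]>=amin]
    h,s,v=H[...,0].astype(int),H[...,1],H[...,2]
    red=cen(((h<6)|(h>173))&(s>150)&(v>70),25)
    bl=((h>100)&(h<125)&(s>120)&(v>40))
    or_=((h>=8)&(h<=17)&(s>130)&(v>60)); ye=((h>=22)&(h<=34)&(s>130)&(v>60))
    print('red',[(a,c.round(1)) for a,c in red])
    for a,c in red: print('  foot ctr',w('top',*c,.048).round(4))
    for n,m in(('blue',bl),('orange',or_),('yellow',ye)):
        for a,c in cen(m,4):
            if n=='blue' and a>60: continue
            print(n,a,c.round(1),w('top',*c,.042).round(4))
if __name__=='__main__': det()
E
python3 tubes.py; python3 mk.py|head -1
```

```text
red [(np.int32(99), array([349.6, 174.5])), (np.int32(98), array([270.6, 176.1])), (np.int32(93), array([311.2, 178.1]))]
  foot ctr [ 0.6052 -0.143   0.048 ]
  foot ctr [0.5984 0.1144 0.048 ]
  foot ctr [ 0.5927 -0.0174  0.048 ]
blue 33 [267.  192.8] [0.5442 0.1257 0.042 ]
orange 29 [351.9 191.3] [ 0.5505 -0.1506  0.042 ]
yellow 33 [311.6 195.1] [ 0.5373 -0.0192  0.042 ]
top mark [nan nan] 0.0mk.py:8: RuntimeWarning: invalid value encountered in divide
  pr[n]=np.array([(g[1]*r).sum(),(g[0]*r).sum()])/r.sum();print(n,'mark',pr[n],r.max())
Traceback (most recent call last):
  File "mk.py", line 9, in <module>
    s=least_squares(lambda X:np.r_[px('top',X)-pr['top'],px('side',X)-pr['side']],[.39,.315,.03]);print('mark X',s.x,'res',s.fun.round(2))
ValueError: Residuals are not finite in the initial point.
```

servo_tool --deltas '[[[0.2, -0.4, 0, 0, 0, 0.02], [0.4, -0.8, 0, 0, 0, 0.04], [0.53, -1, 0, 0, 0, 0.06], [0.53, -1, 0, 0, 0, 0.064], [0.53, -1, 0, 0, 0, 0.064]]]'

```text
clock: 20.37
position: [0.5089, 0.1362, 0.1598]
tcp_rot: [[0.978, 0.003, 0.208], [-0.208, 0.01, 0.978], [0.001, -1.0, 0.011]]
force: [-0.1, -0.7, -0.0]
gripper_width: 0.0728
```

servo_tool --deltas '[[[0, 0, -0.4, 0, 0, 0], [0, 0, -0.8, 0, 0, 0], [0, 0, -1, 0, 0, 0], [0, 0, -1, 0, 0, 0]]]'

```text
clock: 20.7
position: [0.5063, 0.1363, 0.0766]
tcp_rot: [[0.978, -0.002, 0.21], [-0.21, 0.009, 0.978], [-0.004, -1.0, 0.009]]
force: [-0.5, 0.6, -0.4]
gripper_width: 0.0731
```

servo_tool --deltas '[[[0, 0, -0.3, 0, 0, 0], [0, 0, -0.6, 0, 0, 0], [0, 0, -0.75, 0, 0, 0], [0, 0, -0.75, 0, 0, 0]]]'

```text
clock: 21.03
position: [0.5051, 0.1364, 0.0154]
tcp_rot: [[0.978, -0.004, 0.211], [-0.21, 0.009, 0.978], [-0.006, -1.0, 0.008]]
force: [-1.7, -0.1, -0.2]
gripper_width: 0.0728
```

Run:
```python
from h import *
s=read_state();p=np.array(s['position']);print(p,s['force'])
b=cv2.resize(read_camera('side')[130:255,240:400],None,fx=5,fy=5,interpolation=cv2.INTER_CUBIC)
cv2.imwrite('pics/b1.png',cv2.convertScaleAbs(b,alpha=1.5))
```

```text
[0.50511854 0.13638445 0.0154088 ] [-1.7127074  -0.06090937 -0.2344813 ]
```

View pics/b1.png

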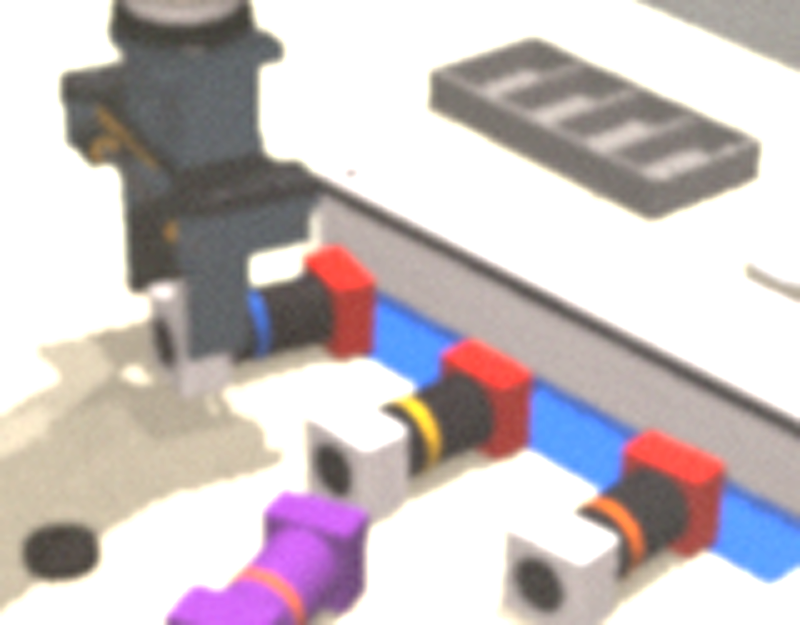

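The fingers straddle the head, with the tip at about (205,355). I'll go 20 mm lower and close gently.

servo_tool --deltas '[[[0.02, 0, -0.1, 0, 0, 0], [0.03, 0, -0.2, 0, 0, 0], [0.03, 0, -0.25, 0, 0, 0], [0.03, 0, -0.25, 0, 0, 0]]]' --newtons 8

```text
clock: 21.42
position: [0.5082, 0.1364, -0.0037]
tcp_rot: [[0.978, -0.004, 0.211], [-0.21, 0.009, 0.978], [-0.005, -1.0, 0.008]]
force: [0.2, -0.2, -0.7]
gripper_width: 0.0729
```

servo_tool --deltas '[[[0, 0, 0, 0, 0, 0], [0, 0, 0, 0, 0, 0], [0, 0, 0, 0, 0, 0], [0, 0, 0, 0, 0, 0], [0, 0, 0, 0, 0, 0], [0, 0, 0, 0, 0, 0]]]' --jaw -1

```text
clock: 21.92
position: [0.5083, 0.1366, -0.0035]
tcp_rot: [[0.978, -0.003, 0.21], [-0.21, 0.009, 0.978], [-0.005, -1.0, 0.008]]
force: [-1.2, 2.6, 3.9]
gripper_width: 0.048
```

Gripped at 48 mm. I'll square it to the fence, keeping the foot in place.

servo_tool --deltas '[[[-0.01, -0.08, 0, 0, 0, 0.01], [-0.02, -0.17, 0, 0, 0, 0.02], [-0.03, -0.25, 0, 0, 0, 0.03], [-0.04, -0.33, 0, 0, 0, 0.04], [-0.04, -0.33, 0, 0, 0, 0.04], [-0.04, -0.33, 0, 0, 0, 0.04]]]'

```text
clock: 22.42
position: [0.5051, 0.11, -0.0035]
tcp_rot: [[0.999, -0.005, -0.037], [0.037, 0.008, 0.999], [-0.005, -1.0, 0.008]]
force: [-0.7, -3.1, 0.7]
gripper_width: 0.0482
```

servo_tool --deltas '[[[0.036, 0.002, 0.11, 0, 0, 0], [0.073, 0.003, 0.22, 0, 0, 0], [0.12, 0.006, 0.32, 0, 0, 0], [0.18, 0.008, 0.43, 0, 0, 0], [0.25, 0.012, 0.52, 0, 0, 0], [0.33, 0.015, 0.62, 0, 0, 0], [0.33, 0.015, 0.62, 0, 0, 0], [0.33, 0.015, 0.62, 0, 0, 0]]]' --newtons 5

```text
clock: 23.08
position: [0.5321, 0.1113, 0.0467]
tcp_rot: [[0.999, -0.005, -0.037], [0.037, 0.008, 0.999], [-0.004, -1.0, 0.008]]
force: [-0.9, -0.2, 1.0]
gripper_width: 0.0481
```

Run:
```python
from h import *
s=read_state();print(s['position'],s['force'],s['torque'])
b=cv2.resize(read_camera('side')[130:255,240:400],None,fx=5,fy=5,interpolation=cv2.INTER_CUBIC)
cv2.imwrite('pics/b2.png',cv2.convertScaleAbs(b,alpha=1.5))
```

```text
[0.53206279 0.11131306 0.0466795 ] [-0.90307811 -0.15111486  0.98702978] [ 0.02222423  0.04303948 -0.00361086]
```

View pics/b2.png

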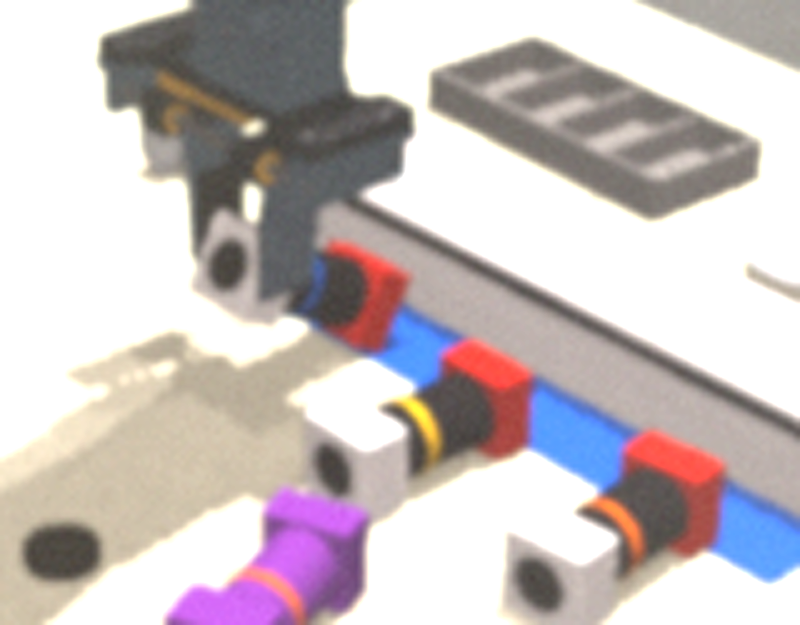

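The tube is pitching about the pads with its foot down (foot at (365,295)). I'll continue the arc.

servo_tool --deltas '[[[0.085, 0.004, 0.08, 0, 0, 0], [0.17, 0.008, 0.16, 0, 0, 0], [0.27, 0.012, 0.22, 0, 0, 0], [0.37, 0.017, 0.28, 0, 0, 0], [0.48, 0.022, 0.33, 0, 0, 0], [0.59, 0.027, 0.37, 0, 0, 0], [0.59, 0.027, 0.37, 0, 0, 0], [0.59, 0.027, 0.37, 0, 0, 0]]]'

```text
clock: 23.8
position: [0.5795, 0.1135, 0.0761]
tcp_rot: [[0.999, -0.004, -0.037], [0.037, 0.008, 0.999], [-0.004, -1.0, 0.008]]
force: [-0.4, 0.8, 4.2]
gripper_width: 0.0477
```

servo_tool --deltas '[[[0.1, 0.005, 0.03, 0, 0, 0], [0.23, 0.01, 0.05, 0, 0, 0], [0.35, 0.016, 0.06, 0, 0, 0], [0.35, 0.016, 0.06, 0, 0, 0], [0.35, 0.016, 0.06, 0, 0, 0]]]'

```text
clock: 24.22
position: [0.6085, 0.1149, 0.0811]
tcp_rot: [[0.999, -0.003, -0.037], [0.037, 0.008, 0.999], [-0.003, -1.0, 0.008]]
force: [1.4, 0.0, 2.4]
gripper_width: 0.0481
```

```bash
cat > side.py <<'E'
from h import *
im=read_camera('side');hsv=cv2.cvtColor(im,cv2.COLOR_BGR2HSV);h,s,v=cv2.split(hsv)
m=(((h<6)|(h>173))&(s>140)&(v>60)).astype(np.uint8);m[:130]=0;m[260:]=0;m[:,:270]=0;m[:,400:]=0
c,L,st,ce=cv2.connectedComponentsWithStats(m)
for i in range(1,c):
    if st[i,4]>40:
        r=cv2.minAreaRect(np.argwhere(L==i)[:,::-1].astype(np.float32));print('red',st[i].tolist(),ce[i].round(1),'ctr@z.0125',w('side',*ce[i],.0125).round(3),'rect',np.round(r[1],1),round(r[2],1))
S=read_state();print(S['position'],np.round(S['force'],1),S['gripper_width'])
E
python3 side.py; python3 tubes.py
```

```text
red [306, 184, 20, 14, 116] [316.9 191.3] ctr@z.0125 [0.633 0.11  0.012] rect [11.3 18.7] 75.1
red [329, 198, 17, 23, 167] [338.8 207.2] ctr@z.0125 [0.622 0.004 0.012] rect [22.8 12.5] 60.9
red [366, 217, 18, 23, 150] [375.8 224.2] ctr@z.0125 [ 0.64  -0.12   0.012] rect [24.2 14.7] 59.5
[0.60808033 0.11484433 0.0810807 ] [ 1.8 -0.6  2.3] 0.04796891179046109
red [(np.int32(99), array([349.5, 174.5])), (np.int32(93), array([311.2, 178.1]))]
  foot ctr [ 0.6051 -0.1428  0.048 ]
  foot ctr [ 0.5927 -0.0174  0.048 ]
orange 31 [352.2 191.3] [ 0.5504 -0.1516  0.042 ]
yellow 34 [311.5 195.1] [ 0.5374 -0.0187  0.042 ]
```

servo_tool --deltas '[[[0.1, 0.005, 0, 0, 0, 0], [0.2, 0.01, 0, 0, 0, 0], [0.3, 0.014, 0, 0, 0, 0], [0.35, 0.016, 0, 0, 0, 0], [0.35, 0.016, 0, 0, 0, 0]]]'

```text
clock: 24.73
position: [0.6364, 0.1161, 0.0806]
tcp_rot: [[0.999, -0.004, -0.037], [0.037, 0.008, 0.999], [-0.004, -1.0, 0.008]]
force: [1.0, -0.3, -6.1]
gripper_width: 0.0478
```

```bash
python3 side.py
```

```text
red [307, 186, 20, 12, 125] [316.9 191.9] ctr@z.0125 [0.63  0.107 0.012] rect [10.6 19.3] 86.4
red [329, 198, 17, 23, 167] [338.7 207.2] ctr@z.0125 [0.622 0.004 0.012] rect [22.8 12.7] 62.1
red [366, 217, 18, 23, 157] [375.9 224.6] ctr@z.0125 [ 0.639 -0.122  0.012] rect [23.9 14.3] 57.1
[0.63588426 0.11608334 0.08055377] [ 0.7  0.2 -5.6] 0.048090907066342704
```

servo_tool --deltas '[[[0, 0, -0.03, 0, 0, 0], [0, 0, -0.03, 0, 0, 0], [0, 0, -0.03, 0, 0, 0], [0, 0, -0.03, 0, 0, 0], [0, 0, -0.03, 0, 0, 0]]]' --jaw 0.4

```text
clock: 25.2
position: [0.636, 0.1161, 0.0784]
tcp_rot: [[0.999, -0.004, -0.037], [0.037, 0.008, 0.999], [-0.004, -1.0, 0.008]]
force: [0.4, -0.5, -0.2]
gripper_width: 0.0636
```

servo_tool --deltas '[[[0, 0, 0.4, 0, 0, 0], [0, 0, 0.8, 0, 0, 0], [-0.3, 0, 1, 0, 0, 0], [-0.7, -0.3, 1, 0, 0, 0], [-1, -0.7, 1, 0, 0, 0], [-1, -1, 1, 0, 0, 0], [-1, -1, 1, 0, 0, 0]]]'

```text
clock: 25.78
position: [0.5549, 0.0334, 0.1589]
tcp_rot: [[0.999, -0.004, -0.035], [0.035, 0.008, 0.999], [-0.003, -1.0, 0.008]]
force: [0.6, -0.2, -0.7]
gripper_width: 0.0638
```

```bash
python3 side.py;python3 tubes.py
```

```text
red [307, 187, 20, 11, 124] [316.6 192.2] ctr@z.0125 [0.628 0.106 0.012] rect [10. 19.] 90.0
red [329, 199, 17, 22, 164] [338.9 207.6] ctr@z.0125 [0.621 0.002 0.012] rect [22.4 13. ] 63.4
red [366, 217, 18, 23, 153] [375.9 224.4] ctr@z.0125 [ 0.639 -0.121  0.012] rect [23.9 14.3] 57.1
[0.55578558 0.03469811 0.15902447] [-0.2  0.9  0.6] 0.06389882039255215
red [(np.int32(99), array([349.6, 174.5]))]
  foot ctr [ 0.6052 -0.143   0.048 ]
orange 29 [352.1 191.3] [ 0.5503 -0.1512  0.042 ]
```

Blue is standing. Next is yellow.

servo_tool --deltas '[[[-0.35, -0.35, 0, 0, 0, 0], [-0.67, -0.67, 0, 0, 0, 0], [-0.67, -0.67, -0.4, 0, 0, 0], [-0.67, -0.67, -0.8, 0, 0, 0], [-0.67, -0.67, -1, 0, 0, 0], [-0.67, -0.67, -1, 0, 0, 0]]]' --jaw 0.55 --newtons 8

```text
clock: 26.38
position: [0.5009, -0.0172, 0.076]
tcp_rot: [[0.999, -0.008, -0.036], [0.036, 0.009, 0.999], [-0.007, -1.0, 0.009]]
force: [-1.4, -1.0, -0.8]
gripper_width: 0.0709
```

servo_tool --deltas '[[[0.02, 0, -0.4, 0, 0, 0], [0.03, 0, -0.8, 0, 0, 0], [0.03, 0, -1, 0, 0, 0], [0.03, 0, -1, 0, 0, 0]]]'

```text
clock: 26.72
position: [0.5022, -0.0165, -0.006]
tcp_rot: [[0.999, -0.012, -0.036], [0.036, 0.009, 0.999], [-0.011, -1.0, 0.01]]
force: [-0.2, 0.3, -0.4]
gripper_width: 0.0704
```

```bash
python3 side.py
```

```text
red [337, 207, 8, 14, 70] [341.3 214. ] ctr@z.0125 [ 0.603 -0.027  0.012] rect [ 6.4 14. ] 12.5
red [365, 217, 19, 23, 157] [375.8 224.4] ctr@z.0125 [ 0.639 -0.121  0.012] rect [23.8 14. ] 55.5
[ 0.50314624 -0.01665697 -0.00434545] [1.  0.3 1.1] 0.07080712452705354
```

servo_tool --deltas '[[[0, 0, 0, 0, 0, 0], [0, 0, 0, 0, 0, 0], [0, 0, 0, 0, 0, 0], [0, 0, 0, 0, 0, 0], [0, 0, 0, 0, 0, 0], [0, 0, 0, 0, 0, 0]]]' --jaw -1

```text
clock: 27.27
position: [0.5041, -0.0167, -0.0031]
tcp_rot: [[0.999, -0.008, -0.036], [0.036, 0.009, 0.999], [-0.008, -1.0, 0.009]]
force: [-1.7, 1.1, 11.2]
gripper_width: 0.0485
```

servo_tool --deltas '[[[0.04, 0.002, 0, 0, 0, 0], [0.08, 0.004, 0, 0, 0, 0], [0.08, 0.004, 0, 0, 0, 0], [0.12, 0.006, 0.11, 0, 0, 0], [0.16, 0.008, 0.22, 0, 0, 0], [0.2, 0.01, 0.32, 0, 0, 0], [0.26, 0.012, 0.43, 0, 0, 0], [0.33, 0.016, 0.52, 0, 0, 0], [0.41, 0.02, 0.62, 0, 0, 0], [0.41, 0.02, 0.62, 0, 0, 0], [0.41, 0.02, 0.62, 0, 0, 0]]]' --newtons 5

```text
clock: 28.18
position: [0.5374, -0.015, 0.047]
tcp_rot: [[0.999, -0.007, -0.036], [0.036, 0.009, 0.999], [-0.007, -1.0, 0.009]]
force: [-1.4, -1.1, 0.3]
gripper_width: 0.0479
```

```bash
python3 side.py
```

```text
red [337, 196, 15, 21, 133] [344.5 206.3] ctr@z.0125 [ 0.638 -0.002  0.012] rect [20.9 13.3] 83.7
red [366, 217, 18, 23, 164] [376.  224.9] ctr@z.0125 [ 0.638 -0.123  0.012] rect [24.  14.4] 58.0
[ 0.53687428 -0.01503008  0.04654806] [-0.1 -0.4  1.2] 0.0476939214680212
```

servo_tool --deltas '[[[0.085, 0.004, 0.08, 0, 0, 0], [0.17, 0.008, 0.16, 0, 0, 0], [0.27, 0.012, 0.22, 0, 0, 0], [0.37, 0.017, 0.28, 0, 0, 0], [0.48, 0.022, 0.33, 0, 0, 0], [0.59, 0.027, 0.37, 0, 0, 0], [0.59, 0.027, 0.37, 0, 0, 0], [0.59, 0.027, 0.37, 0, 0, 0]]]'

```text
clock: 28.9
position: [0.5849, -0.0128, 0.0765]
tcp_rot: [[0.999, -0.007, -0.036], [0.036, 0.009, 0.999], [-0.007, -1.0, 0.009]]
force: [0.5, -0.3, 3.9]
gripper_width: 0.0482
```

servo_tool --deltas '[[[0.1, 0.005, 0.03, 0, 0, 0], [0.23, 0.01, 0.05, 0, 0, 0], [0.35, 0.016, 0.05, 0, 0, 0], [0.45, 0.021, 0.05, 0, 0, 0], [0.55, 0.026, 0.05, 0, 0, 0], [0.64, 0.03, 0.05, 0, 0, 0], [0.69, 0.03, 0.05, 0, 0, 0], [0.69, 0.03, 0.05, 0, 0, 0]]]'

```text
clock: 29.57
position: [0.6407, -0.0104, 0.0801]
tcp_rot: [[0.999, -0.007, -0.036], [0.036, 0.009, 0.999], [-0.007, -1.0, 0.009]]
force: [-0.2, 0.4, -6.5]
gripper_width: 0.0481
```

```bash
python3 side.py
```

```text
red [307, 187, 20, 11, 123] [316.7 192.3] ctr@z.0125 [0.628 0.106 0.012] rect [10. 19.] 90.0
red [337, 202, 22, 14, 145] [347.4 209. ] ctr@z.0125 [ 0.634 -0.018  0.012] rect [12.6 21.3] 86.6
red [365, 217, 19, 23, 171] [376.  225.1] ctr@z.0125 [ 0.637 -0.124  0.012] rect [24.  14.8] 58.6
[ 0.64007361 -0.01037643  0.08007819] [-0.6  0.3 -6.7] 0.048080379809366365
```

servo_tool --deltas '[[[0, 0, -0.03, 0, 0, 0], [0, 0, -0.03, 0, 0, 0], [0, 0, -0.03, 0, 0, 0], [0, 0, -0.03, 0, 0, 0], [0, 0, -0.03, 0, 0, 0]]]' --jaw 0.4

```text
clock: 30.03
position: [0.6402, -0.0104, 0.078]
tcp_rot: [[0.999, -0.007, -0.036], [0.036, 0.009, 0.999], [-0.007, -1.0, 0.009]]
force: [-0.0, 0.7, 0.2]
gripper_width: 0.0635
```

servo_tool --deltas '[[[0, 0, 0.4, 0, 0, 0], [0, 0, 0.8, 0, 0, 0], [-0.3, 0, 1, 0, 0, 0], [-0.7, -0.3, 1, 0, 0, 0], [-1, -0.7, 1, 0, 0, 0], [-1, -1, 1, 0, 0, 0], [-1, -1, 1, 0, 0, 0]]]'

```text
clock: 30.62
position: [0.5594, -0.0933, 0.1587]
tcp_rot: [[0.999, -0.006, -0.034], [0.034, 0.008, 0.999], [-0.006, -1.0, 0.009]]
force: [0.4, 1.8, -0.9]
gripper_width: 0.0634
```

```bash
python3 side.py;python3 tubes.py
```

```text
red [307, 187, 20, 11, 117] [317.1 192.3] ctr@z.0125 [0.629 0.105 0.012] rect [ 9.7 19.3] 86.4
red [337, 203, 22, 13, 157] [347.3 209.3] ctr@z.0125 [ 0.633 -0.019  0.012] rect [12. 21.] 90.0
red [366, 217, 18, 23, 169] [376.1 225.2] ctr@z.0125 [ 0.637 -0.124  0.012] rect [24.2 15. ] 62.1
[ 0.55998493 -0.09197434  0.1585467 ] [ 0.1 -0.   0.3] 0.06364932039095099
red []
```

Yellow is standing. Orange is at head flange (0.514, -0.156), yaw about 8°.

servo_tool --deltas '[[[-0.3, -0.35, 0, 0, 0, 0.008], [-0.56, -0.77, 0, 0, 0, 0.016], [-0.56, -0.77, -0.4, 0, 0, 0.016], [-0.56, -0.77, -0.8, 0, 0, 0.016], [-0.56, -0.77, -1, 0, 0, 0.016], [-0.56, -0.77, -1, 0, 0, 0.016]]]' --jaw 0.55 --newtons 8

```text
clock: 31.22
position: [0.5137, -0.1513, 0.0752]
tcp_rot: [[0.991, -0.012, -0.135], [0.135, 0.01, 0.991], [-0.011, -1.0, 0.012]]
force: [-0.2, 1.7, -0.3]
gripper_width: 0.0707
```

servo_tool --deltas '[[[0.02, 0, -0.4, 0, 0, 0], [0.03, 0, -0.8, 0, 0, 0], [0.03, 0, -1, 0, 0, 0], [0.03, 0, -1, 0, 0, 0]]]'

```text
clock: 31.55
position: [0.515, -0.1501, -0.0069]
tcp_rot: [[0.991, -0.016, -0.136], [0.136, 0.011, 0.991], [-0.014, -1.0, 0.013]]
force: [-0.8, 1.0, -0.2]
gripper_width: 0.0707
```

servo_tool --deltas '[[[0, 0, 0, 0, 0, 0], [0, 0, 0, 0, 0, 0], [0, 0, 0, 0, 0, 0], [0, 0, 0, 0, 0, 0], [0, 0, 0, 0, 0, 0], [0, 0, 0, 0, 0, 0]]]' --jaw -1

```text
clock: 32.05
position: [0.5161, -0.1504, -0.0054]
tcp_rot: [[0.991, -0.014, -0.135], [0.136, 0.011, 0.991], [-0.012, -1.0, 0.013]]
force: [-0.5, -0.2, 9.7]
gripper_width: 0.0486
```

```bash
python3 side.py
```

```text
red [307, 187, 13, 10, 60] [311.7 191.8] ctr@z.0125 [0.619 0.117 0.012] rect [12.3  6.7] 20.0
[ 0.51614377 -0.15038486 -0.00540469] [-1.4  0.9 10.6] 0.04860346548580608
```

servo_tool --deltas '[[[0, 0.06, 0, 0, 0, -0.007], [0, 0.12, 0, 0, 0, -0.0145], [0.05, 0.12, 0, 0, 0, -0.0145], [0.09, 0.122, 0.11, 0, 0, -0.0145], [0.13, 0.124, 0.22, 0, 0, -0.0145], [0.17, 0.126, 0.32, 0, 0, -0.0145], [0.23, 0.128, 0.43, 0, 0, -0.0145], [0.3, 0.132, 0.52, 0, 0, -0.0145], [0.38, 0.135, 0.62, 0, 0, -0.0145], [0.38, 0.135, 0.62, 0, 0, -0.0145], [0.38, 0.135, 0.62, 0, 0, -0.0145]]]' --newtons 5

```text
clock: 33.02
position: [0.5471, -0.1397, 0.0448]
tcp_rot: [[0.999, -0.012, -0.045], [0.045, 0.012, 0.999], [-0.011, -1.0, 0.012]]
force: [-1.4, -1.6, 1.4]
gripper_width: 0.0478
```

```bash
python3 side.py
```

```text
red [307, 187, 20, 11, 125] [316.8 192.2] ctr@z.0125 [0.629 0.106 0.012] rect [10. 19.] 90.0
red [337, 203, 6, 10, 43] [339.4 207.7] ctr@z.0125 [0.622 0.001 0.012] rect [9. 5.] 90.0
red [374, 214, 15, 22, 138] [381.4 225. ] ctr@z.0125 [ 0.649 -0.132  0.012] rect [13.4 21. ] 3.0
[ 0.54651832 -0.13958703  0.0442696 ] [-1.5 -0.9  2.1] 0.04795385745257638
```

servo_tool --deltas '[[[0.085, 0.004, 0.08, 0, 0, 0], [0.17, 0.008, 0.16, 0, 0, 0], [0.27, 0.012, 0.22, 0, 0, 0], [0.37, 0.017, 0.28, 0, 0, 0], [0.48, 0.022, 0.33, 0, 0, 0], [0.59, 0.027, 0.38, 0, 0, 0], [0.59, 0.027, 0.38, 0, 0, 0], [0.59, 0.027, 0.38, 0, 0, 0]]]'

```text
clock: 33.73
position: [0.5945, -0.1373, 0.075]
tcp_rot: [[0.999, -0.012, -0.045], [0.046, 0.012, 0.999], [-0.011, -1.0, 0.012]]
force: [-0.7, -0.1, 4.3]
gripper_width: 0.0481
```

servo_tool --deltas '[[[0.1, 0.005, 0.03, 0, 0, 0], [0.23, 0.01, 0.05, 0, 0, 0], [0.35, 0.016, 0.05, 0, 0, 0], [0.45, 0.021, 0.05, 0, 0, 0], [0.55, 0.026, 0.05, 0, 0, 0], [0.64, 0.03, 0.05, 0, 0, 0], [0.68, 0.03, 0.05, 0, 0, 0], [0.68, 0.03, 0.05, 0, 0, 0]]]'

```text
clock: 34.4
position: [0.6493, -0.1348, 0.0786]
tcp_rot: [[0.999, -0.012, -0.046], [0.046, 0.012, 0.999], [-0.012, -1.0, 0.012]]
force: [-0.3, -0.7, -5.9]
gripper_width: 0.048
```

```bash
python3 side.py
```

```text
red [307, 187, 20, 11, 107] [317.3 192.1] ctr@z.0125 [0.63  0.106 0.012] rect [ 9.6 19.2] 86.4
red [337, 203, 22, 13, 151] [347.3 209.4] ctr@z.0125 [ 0.632 -0.019  0.012] rect [21.1 11.6] 3.2
red [370, 221, 24, 14, 175] [381.5 227.9] ctr@z.0125 [ 0.639 -0.142  0.012] rect [12.7 23.2] 87.0
[ 0.64884687 -0.13483444  0.07860399] [-0.1  0.1 -5.9] 0.04857736640068785
```

servo_tool --deltas '[[[0, 0, -0.03, 0, 0, 0], [0, 0, -0.03, 0, 0, 0], [0, 0, -0.03, 0, 0, 0], [0, 0, -0.03, 0, 0, 0], [0, 0, -0.03, 0, 0, 0]]]' --jaw 0.4

```text
clock: 34.87
position: [0.649, -0.135, 0.0765]
tcp_rot: [[0.999, -0.012, -0.046], [0.046, 0.012, 0.999], [-0.011, -1.0, 0.012]]
force: [-0.3, -0.3, -0.3]
gripper_width: 0.0639
```

servo_tool --deltas '[[[0, 0, 0.4, 0, 0, 0], [0, 0, 0.8, 0, 0, 0], [-0.3, 0, 1, 0, 0, 0], [-0.7, -0.3, 1, 0, 0, 0], [-1, -0.7, 1, 0, 0, 0], [-1, -1, 1, 0, 0, 0], [-1, -1, 1, 0, 0, 0]]]'

```text
clock: 35.45
position: [0.5683, -0.2182, 0.1574]
tcp_rot: [[0.999, -0.01, -0.043], [0.043, 0.011, 0.999], [-0.01, -1.0, 0.011]]
force: [0.1, -0.1, 0.0]
gripper_width: 0.0637
```

servo_tool --deltas '[[[-0.5, -0.5, 0.2, 0, 0, 0], [-1, -1, 0.4, 0, 0, 0], [-1, -1, 0.4, 0, 0, 0], [-1, -1, 0.4, 0, 0, 0]]]' --jaw -1

```text
clock: 35.78
position: [0.4861, -0.3014, 0.1913]
tcp_rot: [[0.999, -0.009, -0.041], [0.041, 0.009, 0.999], [-0.009, -1.0, 0.009]]
force: [2.1, 0.6, 0.2]
gripper_width: 0.0397
```

servo_tool --deltas '[[[-0.3, -0.5, 0, 0, 0, 0], [-0.5, -1, 0, 0, 0, 0], [-0.5, -1, 0, 0, 0, 0], [-0.5, -1, 0, 0, 0, 0]]]'

```text
clock: 36.12
position: [0.4455, -0.3834, 0.1915]
tcp_rot: [[0.999, -0.009, -0.038], [0.038, 0.009, 0.999], [-0.008, -1.0, 0.009]]
force: [0.1, 0.5, -1.0]
gripper_width: 0.0135
```

```bash
python3 side.py
python3 - <<'E'
from h import *
T=read_camera('top');S=read_camera('side')
a=cv2.resize(T[125:215,235:370],(400,267),interpolation=cv2.INTER_CUBIC)
b=cv2.resize(S[130:250,260:440],(400,267),interpolation=cv2.INTER_CUBIC)
c=cv2.resize(T[205:250,170:230],(400,300),interpolation=cv2.INTER_CUBIC)
d=cv2.resize(S[225:330,330:470],(400,300),interpolation=cv2.INTER_CUBIC)
cv2.imwrite('pics/v.png',cv2.convertScaleAbs(np.vstack([np.hstack([a,b]),np.hstack([c,d])]),alpha=1.5))
hsv=cv2.cvtColor(S,cv2.COLOR_BGR2HSV)
for n,im,(x0,y0,x1,y1) in(('top',T,(390,205,430,240)),('side',S,(360,260,420,310))):
    h=cv2.cvtColor(im,cv2.COLOR_BGR2HSV)[y0:y1,x0:x1].astype(int);m=(h[...,0]>50)&(h[...,0]<80)&(h[...,1]>150)
    q=np.argwhere(m);c=q.mean(0)[::-1]+[x0,y0];print(n,len(q),c,[(z,w(n,*c,z).round(4)) for z in(.05,.06)])
E
```

```text
red [307, 187, 20, 11, 83] [318.6 192.2] ctr@z.0125 [0.633 0.103 0.012] rect [ 9.6 19. ] 86.4
red [337, 203, 22, 13, 119] [348.3 209.3] ctr@z.0125 [ 0.635 -0.021  0.012] rect [11.5 21.2] 86.6
red [371, 221, 23, 14, 164] [381.7 228. ] ctr@z.0125 [ 0.639 -0.143  0.012] rect [22.1 12.5] 2.9
[ 0.44596025 -0.38191419  0.19128079] [-0.6 -0.2 -0.5] 0.009653944145230733
top 86 [413.77906977 221.09302326] [(0.05, array([ 0.4521, -0.3477,  0.05  ])), (0.06, array([ 0.4508, -0.345 ,  0.06  ]))]
side 0 [nan nan] [(0.05, array([nan, nan, nan])), (0.06, array([nan, nan, nan]))]<stdin>:11: RuntimeWarning: Mean of empty slice.
  ret = um.true_divide(
```

View pics/v.png

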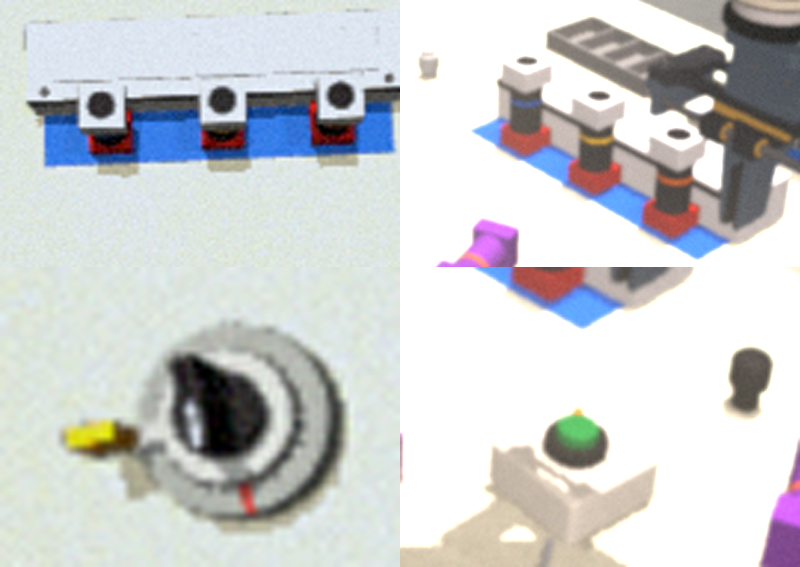

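All three tubes stand at the fence. The ear is back where it started and the line meets the mark. Now the button.

servo_tool --deltas '[[[0.07, 0.46, 0, 0, 0, 0], [0.07, 0.46, -0.3, 0, 0, 0], [0.07, 0.46, -0.7, 0, 0, 0], [0.07, 0.46, -1, 0, 0, 0], [0.07, 0.46, -1, 0, 0, 0]]]'

```text
clock: 36.68
position: [0.4506, -0.3405, 0.107]
tcp_rot: [[0.999, -0.014, -0.043], [0.043, 0.014, 0.999], [-0.013, -1.0, 0.014]]
force: [-0.4, 0.6, -0.4]
gripper_width: 0.0001
```

servo_tool --deltas '[[[0.03, 0, -0.25, 0, 0, 0], [0.03, 0, -0.5, 0, 0, 0], [0.03, 0, -0.65, 0, 0, 0], [0.03, 0, -0.65, 0, 0, 0]]]'

```text
clock: 37.02
position: [0.4526, -0.3393, 0.0538]
tcp_rot: [[0.999, -0.016, -0.043], [0.043, 0.015, 0.999], [-0.015, -1.0, 0.016]]
force: [-0.9, 0.5, 0.5]
gripper_width: 0.0005
```

servo_tool --deltas '[[[0, 0, -0.06, 0, 0, 0], [0, 0, -0.12, 0, 0, 0], [0, 0, -0.12, 0, 0, 0]]]'

```text
clock: 37.27
position: [0.4527, -0.3392, 0.0444]
tcp_rot: [[0.999, -0.016, -0.043], [0.044, 0.015, 0.999], [-0.015, -1.0, 0.016]]
force: [0.2, -0.2, -0.5]
gripper_width: 0.0004
```

servo_tool --deltas '[[[0, -0.05, -0.04, 0, 0, 0], [0, -0.05, -0.08, 0, 0, 0], [0, -0.05, -0.08, 0, 0, 0]]]'

```text
clock: 37.52
position: [0.4531, -0.3439, 0.0381]
tcp_rot: [[0.999, -0.015, -0.043], [0.043, 0.014, 0.999], [-0.014, -1.0, 0.015]]
force: [1.1, -1.6, 3.0]
gripper_width: 0.0004
```

servo_tool --deltas '[[[0, 0, -0.03, 0, 0, 0], [0, 0, -0.06, 0, 0, 0], [0, 0, -0.06, 0, 0, 0]]]'

```text
clock: 37.77
position: [0.4534, -0.3441, 0.0339]
tcp_rot: [[0.999, -0.015, -0.043], [0.043, 0.014, 0.999], [-0.014, -1.0, 0.015]]
force: [-4.9, 3.2, 16.3]
gripper_width: 0.0006
```

servo_tool --deltas '[[[0, 0, -0.03, 0, 0, 0], [0, 0, -0.06, 0, 0, 0], [0, 0, -0.06, 0, 0, 0]]]'

```text
clock: 38.02
position: [0.4537, -0.3444, 0.0328]
tcp_rot: [[0.999, -0.016, -0.043], [0.043, 0.015, 0.999], [-0.016, -1.0, 0.016]]
force: [-21.9, 17.0, 76.9]
gripper_width: 0.0007
```

The button is fully down and bottomed out, so I'll release it now.

servo_tool --deltas '[[[0, 0, 0.3, 0, 0, 0], [0, 0, 0.6, 0, 0, 0], [0, 0, 1, 0, 0, 0], [0, 0, 1, 0, 0, 0], [0, 0, 1, 0, 0, 0]]]'

```text
clock: 38.43
position: [0.4544, -0.345, 0.1142]
tcp_rot: [[0.999, -0.014, -0.043], [0.043, 0.013, 0.999], [-0.013, -1.0, 0.014]]
force: [-0.7, 1.2, -0.2]
gripper_width: 0.0005
```

```bash
python3 side.py
python3 - <<'E'
from h import *
T=read_camera('top');S=read_camera('side')
a=cv2.resize(T[125:215,235:370],(400,267),interpolation=cv2.INTER_CUBIC)
b=cv2.resize(S[130:250,260:440],(400,267),interpolation=cv2.INTER_CUBIC)
c=cv2.resize(T[205:250,170:230],(400,300),interpolation=cv2.INTER_CUBIC)
d=cv2.resize(S[225:330,330:470],(400,300),interpolation=cv2.INTER_CUBIC)
cv2.imwrite('pics/v2.png',cv2.convertScaleAbs(np.vstack([np.hstack([a,b]),np.hstack([c,d])]),alpha=1.5))
E
```

```text
red [307, 187, 20, 11, 88] [318.2 192.1] ctr@z.0125 [0.632 0.104 0.012] rect [ 9.7 19. ] 86.4
red [337, 203, 22, 13, 141] [347.8 209.2] ctr@z.0125 [ 0.634 -0.019  0.012] rect [12. 21.] 90.0
red [371, 220, 19, 15, 142] [379.6 228.5] ctr@z.0125 [ 0.633 -0.141  0.012] rect [19.7 10.7] 20.6
[ 0.45368147 -0.34436652  0.1128262 ] [-0.1  0.3 -0.6] 0.0005170373101204386
```

View pics/v2.png

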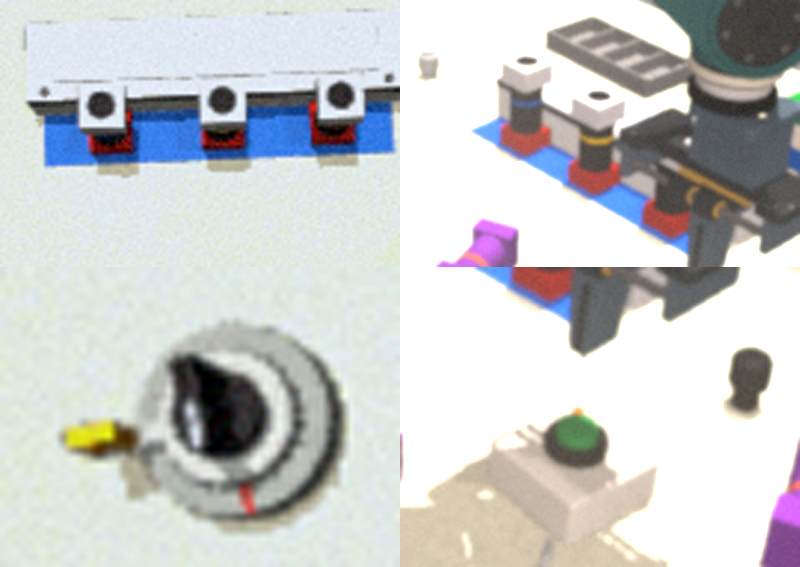

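Run:
```python
from m import *
fl,fr=F(37,138,.06),F(548,118,.06);n=np.array([.9989,.0466,0])
for a in((102,107),(222,105),(340,97)):
    # black bore centre on head top
    p=w('top',235+a[0]/2.963,125+a[1]/2.963,.12);print(p.round(3),'head centre before fence',((fl+fr)/2-p)@n)
from workcell import job_done
print(job_done())
```

```text
[0.629 0.112 0.12 ] head centre before fence 0.025921788752641187
[ 0.632 -0.013  0.12 ] head centre before fence 0.028836867784127862
[ 0.641 -0.137  0.12 ] head centre before fence 0.0251633752223981
the job is handed in; nothing more can be done
None
```

I did the whole job and handed it in at about 38 s on the robot clock. The hand-in gives no verdict, so I can't say for certain that it passed.

**What I did**
- **Dimmer:** I loosened the lock ring by about 40°. I then turned the barrel in two goes, about 29° in all, until its line met the mark, and tightened the ring onto its end stop.
- **Tubes:** All three were present. I stood blue, yellow and orange up at the fence by gripping each head lightly and lifting it while the foot stayed on the bench.
- **Button:** I pressed the green button to the bottom and let it come up.

**Last checks**
- **Tubes:** All three look upright in the last picture. Their head centres measure 25–29 mm in front of the fence; the limit is 14–36 mm.
- **Lock ring:** The ear is back at its starting place, and I felt an 18 N reaction at the stop.
- **Barrel:** The bar was left at 13.5°, and I judge the mark to be at about 12.5°. My readings of the mark ranged from about 9° to 18°, and the limit is ±5.7°, so this is the least certain check.
- **Button:** Its return is judged by eye only; I have no reading of its travel.

**What disagreed or went less well**
- **Tool height:** The fingers sat about 30 mm higher than the stated tool geometry implied, so my first pinch on the ear closed on nothing. The robot and cameras also differed by about 5 mm sideways at the dimmer.
- **Button force:** The fingertips briefly pushed with 77 N when the button bottomed out. That is under the 120 N wrist limit, but far more than the 5 N it needed.

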